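# Load, seat and index relays on a rotary test fixture

### The job

Get the rotary test fixture ready to test the yellow relays: lift the orange plunger, swing the turntable to its green load stop and let the plunger drop home, then put every relay on the mat into a socket of its own and press each one down until it is fully home. Then swing the turntable back to the red run stop with the plunger dropped home again, and only then press the red interlock plug fully down. Leave the reel, jar and screwdriver where they are.

Things in the scene. Friction and masses are not known exactly. Their poses are not given: they have to be found in the camera images.
- fixture: Fixed rotary fixture: round grey base 310 mm across, 8 mm thick, aluminium turntable on it. Origin on the turntable's vertical axis at bench level, z up. A steel lock track, 18 mm high, at 125 mm radius, has two holes: run stop (red square beside it) at 95 degrees counter-clockwise from the fixture's x, load stop (green square) at 155 degrees.
- turret (a joint): Turntable angle (rad), counter-clockwise from above positive: 0 = run stop (red), 1.047 = load stop (green), end stops just beyond each. Turns with light friction when the plunger is lifted; locked while it is down in a hole. Disc 212 mm across, top 30 mm above the bench, four sockets on it. Starts at the run stop.
- plunger (a joint): Lift of the sprung index plunger (m): 0 = pin fully down in a hole, 0.016 = fully up. Clears the lock track at 0.011; let go between holes it rests on the track. The spring pushes down with about 3 N (down) to 5 N (up). It rides on the turntable's ear, 125 mm from the axis: the lifted knob also swings the turntable.
- plunger_knob (a point): Middle of the plunger's orange round knob, 26 mm in diameter and 26 mm tall, upright, middle 57 mm above the bench when down; steel bushing 18 mm in diameter under it, up to 42 mm above the bench. Only its position matters; it moves with turntable and plunger.
- plug (a joint): Depth of the red interlock plug on the fixture's base (m): 0 = standing proud, 0.008 = fully home. It moves straight down under about 10 N and stays where it is left.
- plug_top (a point): Centre of the top face (32 x 32 mm) of the red interlock plug; 46 mm above the bench when proud, 38 mm when home.
- socket0 (a point): Socket on the turntable: black rectangular frame, opening 42 mm along its x axis (radial) and 32 mm along y, rim with sloped lead-in 50 mm above the bench. This point is the centre of the brass socket floor as it is when fully pressed down, 32 mm above the bench; x radially outwards, z up.
- socket1 (a point): Socket on the turntable: black rectangular frame, opening 42 mm along its x axis (radial) and 32 mm along y, rim with sloped lead-in 50 mm above the bench. This point is the centre of the brass socket floor as it is when fully pressed down, 32 mm above the bench; x radially outwards, z up.
- socket2 (a point): Socket on the turntable: black rectangular frame, opening 42 mm along its x axis (radial) and 32 mm along y, rim with sloped lead-in 50 mm above the bench. This point is the centre of the brass socket floor as it is when fully pressed down, 32 mm above the bench; x radially outwards, z up.
- socket3 (a point): Socket on the turntable: black rectangular frame, opening 42 mm along its x axis (radial) and 32 mm along y, rim with sloped lead-in 50 mm above the bench. This point is the centre of the brass socket floor as it is when fully pressed down, 32 mm above the bench; x radially outwards, z up.
- seat0 (a joint): How far the brass floor of socket0 has been pressed down (m): 0 = up (floor 7 mm above the socket point), 0.007 = fully down. It carries a relay's weight without moving; it takes about 12 N to push it down, and it stays down.
- seat1 (a joint): How far the brass floor of socket1 has been pressed down (m): 0 = up (floor 7 mm above the socket point), 0.007 = fully down. It carries a relay's weight without moving; it takes about 12 N to push it down, and it stays down.
- seat2 (a joint): How far the brass floor of socket2 has been pressed down (m): 0 = up (floor 7 mm above the socket point), 0.007 = fully down. It carries a relay's weight without moving; it takes about 12 N to push it down, and it stays down.
- seat3 (a joint): How far the brass floor of socket3 has been pressed down (m): 0 = up (floor 7 mm above the socket point), 0.007 = fully down. It carries a relay's weight without moving; it takes about 12 N to push it down, and it stays down.
- relay0: Loose plug-in relay, 110 g, bottom-heavy: upright block 38 mm (x) by 28 mm (y) by 52 mm tall, black foot, thin white collar 43 x 33 mm at 18 to 21 mm up (look only, cannot be felt), yellow case above it. Origin: centre of the underside. Fits any socket either way round with its x along the socket's x. Standing on the bench mat, which is 2 mm thick. None = absent this time.
- relay1: Loose plug-in relay, 110 g, bottom-heavy: upright block 38 mm (x) by 28 mm (y) by 52 mm tall, black foot, thin white collar 43 x 33 mm at 18 to 21 mm up (look only, cannot be felt), yellow case above it. Origin: centre of the underside. Fits any socket either way round with its x along the socket's x. Standing on the bench mat, which is 2 mm thick. None = absent this time.
- relay2: Loose plug-in relay, 110 g, bottom-heavy: upright block 38 mm (x) by 28 mm (y) by 52 mm tall, black foot, thin white collar 43 x 33 mm at 18 to 21 mm up (look only, cannot be felt), yellow case above it. Origin: centre of the underside. Fits any socket either way round with its x along the socket's x. Standing on the bench mat, which is 2 mm thick. None = absent this time.
- relay3: Loose plug-in relay, 110 g, bottom-heavy: upright block 38 mm (x) by 28 mm (y) by 52 mm tall, black foot, thin white collar 43 x 33 mm at 18 to 21 mm up (look only, cannot be felt), yellow case above it. Origin: centre of the underside. Fits any socket either way round with its x along the socket's x. Standing on the bench mat, which is 2 mm thick. None = absent this time.
- reel: Bystander: steel wire reel, 56 mm in diameter, 40 mm tall, origin at its underside.
- flux: Bystander: small amber jar, 40 mm in diameter, 70 mm tall, origin at its underside.
- driver: Bystander: screwdriver with red handle lying on the bench, origin near its middle.
Not all that is in view belongs to the job. Leave any purple look-alike of the relay0 alone.

How it is judged (in metres and radians):
On the way, in this order (a step that is already met when the one before it is completed fails the run):
1. turntable at the green load stop with the plunger home (value of joint turret above 0.99 rad and value of joint plunger below 0.003 m), for 0.2 s.
2. every relay pressed fully home in a socket, the turntable still locked at the load stop (all of step 1 and ((horizontal distance between relay0 and socket0 below 0.007 m and z of relay0 in the frame of socket0 between -0.004 and 0.0028 m and angle between relay0's own z axis and vertical below 0.08 rad) or (horizontal distance between relay0 and socket1 below 0.007 m and z of relay0 in the frame of socket1 between -0.004 and 0.0028 m and angle between relay0's own z axis and vertical below 0.08 rad) or (horizontal distance between relay0 and socket2 below 0.007 m and z of relay0 in the frame of socket2 between -0.004 and 0.0028 m and angle between relay0's own z axis and vertical below 0.08 rad) or (horizontal distance between relay0 and socket3 below 0.007 m and z of relay0 in the frame of socket3 between -0.004 and 0.0028 m and angle between relay0's own z axis and vertical below 0.08 rad)) and ((horizontal distance between relay1 and socket0 below 0.007 m and z of relay1 in the frame of socket0 between -0.004 and 0.0028 m and angle between relay1's own z axis and vertical below 0.08 rad) or (horizontal distance between relay1 and socket1 below 0.007 m and z of relay1 in the frame of socket1 between -0.004 and 0.0028 m and angle between relay1's own z axis and vertical below 0.08 rad) or (horizontal distance between relay1 and socket2 below 0.007 m and z of relay1 in the frame of socket2 between -0.004 and 0.0028 m and angle between relay1's own z axis and vertical below 0.08 rad) or (horizontal distance between relay1 and socket3 below 0.007 m and z of relay1 in the frame of socket3 between -0.004 and 0.0028 m and angle between relay1's own z axis and vertical below 0.08 rad)) and ((horizontal distance between relay2 and socket0 below 0.007 m and z of relay2 in the frame of socket0 between -0.004 and 0.0028 m and angle between relay2's own z axis and vertical below 0.08 rad) or (horizontal distance between relay2 and socket1 below 0.007 m and z of relay2 in the frame of socket1 between -0.004 and 0.0028 m and angle between relay2's own z axis and vertical below 0.08 rad) or (horizontal distance between relay2 and socket2 below 0.007 m and z of relay2 in the frame of socket2 between -0.004 and 0.0028 m and angle between relay2's own z axis and vertical below 0.08 rad) or (horizontal distance between relay2 and socket3 below 0.007 m and z of relay2 in the frame of socket3 between -0.004 and 0.0028 m and angle between relay2's own z axis and vertical below 0.08 rad)) and ((horizontal distance between relay3 and socket0 below 0.007 m and z of relay3 in the frame of socket0 between -0.004 and 0.0028 m and angle between relay3's own z axis and vertical below 0.08 rad) or (horizontal distance between relay3 and socket1 below 0.007 m and z of relay3 in the frame of socket1 between -0.004 and 0.0028 m and angle between relay3's own z axis and vertical below 0.08 rad) or (horizontal distance between relay3 and socket2 below 0.007 m and z of relay3 in the frame of socket2 between -0.004 and 0.0028 m and angle between relay3's own z axis and vertical below 0.08 rad) or (horizontal distance between relay3 and socket3 below 0.007 m and z of relay3 in the frame of socket3 between -0.004 and 0.0028 m and angle between relay3's own z axis and vertical below 0.08 rad))), for 0.2 s.
3. turntable back at the red run stop with the plunger home (value of joint turret below 0.057 rad and value of joint plunger below 0.003 m), for 0.2 s.
4. red interlock plug pressed fully home (value of joint plug above 0.0065 m), for 0.1 s.
At the end, for the whole second after the job is handed in: Every relay present stands upright at rest in a socket, its underside within 2.8 mm of the fully pressed floor and 7 mm of the socket's centre; turntable within 0.057 rad of the run stop with the plunger lifted less than 3 mm; interlock plug at least 6.5 mm down (all of step 3 and ((horizontal distance between relay0 and socket0 below 0.007 m and z of relay0 in the frame of socket0 between -0.004 and 0.0028 m and angle between relay0's own z axis and vertical below 0.08 rad) or (horizontal distance between relay0 and socket1 below 0.007 m and z of relay0 in the frame of socket1 between -0.004 and 0.0028 m and angle between relay0's own z axis and vertical below 0.08 rad) or (horizontal distance between relay0 and socket2 below 0.007 m and z of relay0 in the frame of socket2 between -0.004 and 0.0028 m and angle between relay0's own z axis and vertical below 0.08 rad) or (horizontal distance between relay0 and socket3 below 0.007 m and z of relay0 in the frame of socket3 between -0.004 and 0.0028 m and angle between relay0's own z axis and vertical below 0.08 rad)) and ((horizontal distance between relay1 and socket0 below 0.007 m and z of relay1 in the frame of socket0 between -0.004 and 0.0028 m and angle between relay1's own z axis and vertical below 0.08 rad) or (horizontal distance between relay1 and socket1 below 0.007 m and z of relay1 in the frame of socket1 between -0.004 and 0.0028 m and angle between relay1's own z axis and vertical below 0.08 rad) or (horizontal distance between relay1 and socket2 below 0.007 m and z of relay1 in the frame of socket2 between -0.004 and 0.0028 m and angle between relay1's own z axis and vertical below 0.08 rad) or (horizontal distance between relay1 and socket3 below 0.007 m and z of relay1 in the frame of socket3 between -0.004 and 0.0028 m and angle between relay1's own z axis and vertical below 0.08 rad)) and ((horizontal distance between relay2 and socket0 below 0.007 m and z of relay2 in the frame of socket0 between -0.004 and 0.0028 m and angle between relay2's own z axis and vertical below 0.08 rad) or (horizontal distance between relay2 and socket1 below 0.007 m and z of relay2 in the frame of socket1 between -0.004 and 0.0028 m and angle between relay2's own z axis and vertical below 0.08 rad) or (horizontal distance between relay2 and socket2 below 0.007 m and z of relay2 in the frame of socket2 between -0.004 and 0.0028 m and angle between relay2's own z axis and vertical below 0.08 rad) or (horizontal distance between relay2 and socket3 below 0.007 m and z of relay2 in the frame of socket3 between -0.004 and 0.0028 m and angle between relay2's own z axis and vertical below 0.08 rad)) and ((horizontal distance between relay3 and socket0 below 0.007 m and z of relay3 in the frame of socket0 between -0.004 and 0.0028 m and angle between relay3's own z axis and vertical below 0.08 rad) or (horizontal distance between relay3 and socket1 below 0.007 m and z of relay3 in the frame of socket1 between -0.004 and 0.0028 m and angle between relay3's own z axis and vertical below 0.08 rad) or (horizontal distance between relay3 and socket2 below 0.007 m and z of relay3 in the frame of socket2 between -0.004 and 0.0028 m and angle between relay3's own z axis and vertical below 0.08 rad) or (horizontal distance between relay3 and socket3 below 0.007 m and z of relay3 in the frame of socket3 between -0.004 and 0.0028 m and angle between relay3's own z axis and vertical below 0.08 rad)) and value of joint plug above 0.0065 m and linear speed of each of relay0, relay1, relay2, relay3 below 0.02 m/s); the robot touches nothing.
It fails at once if the reel was moved more than 30 mm (distance of reel from where it was at the start of the episode above 0.03 m).
It fails at once if the jar was moved more than 30 mm (distance of flux from where it was at the start of the episode above 0.03 m).
It fails at once if the screwdriver was moved more than 30 mm (distance of driver from where it was at the start of the episode above 0.03 m).
Of relay0, relay1, relay2, relay3 only 3 to 4 are there at a start; the rules pass over those that are not, and their reading is None.
At some moment in a run one of relay0, relay1, relay2, relay3 may be knocked a few centimetres aside while the robot is not near it.
It also fails if it takes over 210 s, if anything falls off the work surface, if the arm or the gripper's body presses on something with over 40 N, if the wrist force passes 120 N, or if a joint passes its speed limit or range.

### The arm

A 7-joint arm with a two-finger parallel gripper is mounted at the origin on the work surface. World frame = base frame: x ahead of the robot, y to its left, z up, the work surface at z = 0. Lengths are in mm, angles in rad, forces in N, time in s.
With the tool pointing down it reaches from about 400 to 925 mm from the base axis. Payload 5.6 kg.
Tool frame: the origin (TCP) lies midway between the tips of the shut fingers; the grasp point (between the pads) lies 19 mm behind it (manip.tcp_to_grasp is the distance from the TCP to the grasp point, in mm); z points along the fingers, y is the line along which they close (so a half turn about z gives the same grasp; the last joint's range is limited). The gripper opens to 85 mm and grips with 20 to 120 N. Pads are 22 mm wide; open, the fingers measure 114 mm over their backs; the gripper's body (76 mm by 85 mm) begins 54 mm behind the grasp point. The pads swing forward as they close: fully open they stand 13 mm farther back than shut.
Start: joints at [-1.388, 0.468, -0.012, 1.603, 0.006, 1.071, -0.056], TCP at [145.567, 633.497, 231.29] pointing down, gripper open.
Joint ranges: [-2.53, 2.53], [-0.31, 2.02], [-1.57, 1.55], [0.28, 2.44], [-1.29, 4.43], [0.15, 1.84], [-2.92, 2.92]. Speed limits (rad/s): [2.57, 2.57, 3.14, 3.14, 3.14, 3.14, 3.14].

### API

Orientations are given as [roll, pitch, yaw] about the fixed x, y, z axes, in that order (R = Rz(yaw) Ry(pitch) Rx(roll)).
In Python, from plant import manip gives the robot as it stands. The module is installed in compiled form; this text tells all that it offers.
- The arm moves only by the shell command python3 -m jog 'ROWS'. ROWS is a JSON object of lists of equal length, an entry for each row: "offset": the shift along the tool's x, y, z in mm, a list of three; "angular": the turn, a rotation vector about the tool's x, y, z in degrees, a list of three; "grip": the opening, from 0 (shut) to 1 (fully open). In form: {"offset": [[tx, ty, tz], ...], "angular": [[rx, ry, rz], ...], "grip": [grip, ...]}. A call has 1 to 20 rows; each row shifts and turns the commanded pose from where the row before left it, along the tool's axes as they then stand; what a row does not reach is not made up. A row lasts 1/10 s, in which the tool goes at most 50 mm and 8.59 degrees, less where a joint would pass 70% of its speed; a pose out of reach is approached as far as the arm can. A call with a gripper value outside its range is refused whole. The fingers move at their own pace and stop on an object; the grip force is fixed at half the most. Time passes only in rows, so rows that do not move let the fingers close. It gives the time, the measured TCP pose, the force, the opening and the grip force at its end, in the units of the state.
- manip.get_obs(): the state, without advancing time (a new reading comes with each control period).
- manip.read_camera(name): name is "scene" or "top" or "wrist"; returns a dict with "color" (420x560x3 uint8, blue, green, red), "fx", "fy", "cx", "cy" (pixels), "view" (4x4, takes a point from world to camera coordinates). Camera axes: x right, y up, looking along -z (the intrinsics and any distortion apply to the point x, -y, -z); pixel columns grow to the right and rows downward; lengths in mm; the calibration is good to about 2 mm. A picture is of the moment at which its call begins. There is no depth.
- manip.job_done(): hands the job in; it is judged then, once.
The state is a dict: "t": time; "qpos": joint angles; "joint_velocities": joint speeds; "joint_torque": joint torques, N m; "tcp_pos": TCP position; "tool_rot": TCP orientation; "wrist_force": force on the tool from outside, world axes, zero at the start; "ft_torque": the same for the moment, N m; "gripper_width": opening from 0.0 (shut) to 1.0 (fully open); "finger_force": force on a finger pad.
Only numpy, scipy, OpenCV 4.12 (cv2) and the standard library are available. Lean on these libraries where they do the work, as an engineer would, in place of code of your own. Each camera call takes 0.05 s, during which the arm holds its last target. There are 200 camera calls.

## Working session

There is one attempt and no reset: what is moved stays moved. The work goes in short steps, Python scripts to look and compute and a shell command to move; the robot and the scene stay as the last step left them, time stands still between calls to the robot, and variables do not carry over. Pictures are saved under pics/ and viewed, at most 14 in all, crops included, and the job is handed in when it is done.

```bash
mkdir -p pics; cat > h.py <<'E'
import numpy as np, cv2, json
from plant import manip
from scipy.spatial.transform import Rotation as R
def snap(cam,name):
    d=manip.read_camera(cam); cv2.imwrite(f'pics/{name}.png',d['color'])
    np.savez(f'pics/{name}.npz',view=np.array(d['view']),k=np.array([d['fx'],d['fy'],d['cx'],d['cy']]),color=d['color'])
    print(name,[k for k in d if k!='color'],d['fx'],d['cx'],d['cy']); return d
def load(name): return np.load(f'pics/{name}.npz')
def ray(d,u,v):
    fx,fy,cx,cy=d['k']; V=d['view']; Rm=V[:3,:3]; c=-Rm.T@V[:3,3]
    r=Rm.T@np.array([(u-cx)/fx,-(v-cy)/fy,-1.]); return c,r/np.linalg.norm(r)
def atz(d,u,v,z):
    c,r=ray(d,u,v); return c+r*(z-c[2])/r[2]
def proj(d,p):
    fx,fy,cx,cy=d['k']; q=d['view'][:3,:3]@np.array(p,float)+d['view'][:3,3]
    return np.array([cx+fx*q[0]/-q[2],cy-fy*q[1]/-q[2]])
def tri(obs):
    A=np.zeros((3,3));b=np.zeros(3)
    for d,u,v in obs:
        c,r=ray(d,u,v);P=np.eye(3)-np.outer(r,r);A+=P;b+=P@c
    x=np.linalg.solve(A,b); return x,[np.linalg.norm((np.eye(3)-np.outer(ray(d,u,v)[1],ray(d,u,v)[1]))@(x-ray(d,u,v)[0])) for d,u,v in obs]
E
python3 - <<'E'
from h import *
for c in ('scene','top','wrist'):
    d=snap(c,c+'0'); print(np.round(-np.array(d['view'])[:3,:3].T@np.array(d['view'])[:3,3]), np.round(d['view'],2).tolist())
o=manip.get_obs(); print(o); print(manip.tcp_to_grasp)
E
```

```text
scene0 ['fx', 'fy', 'cx', 'cy', 'view'] 426.268959277158 272.86157665248885 207.4699368183725
[1261.   43.  868.] [[-0.04, 1.0, 0.0, 7.75], [-0.74, -0.03, 0.67, 345.64], [0.67, 0.03, 0.74, -1491.89], [0.0, 0.0, 0.0, 1.0]]
top0 ['fx', 'fy', 'cx', 'cy', 'view'] 381.8191194017246 278.1778247468887 204.9757985148166
[504.  45. 919.] [[-0.01, -1.0, 0.01, 42.4], [1.0, -0.01, 0.02, -525.22], [-0.02, 0.01, 1.0, -907.44], [0.0, 0.0, 0.0, 1.0]]
wrist0 ['fx', 'fy', 'cx', 'cy', 'view'] 366.5030499059728 281.00163169653905 217.64293669837085
[ 71. 651. 373.] [[0.22, 0.97, -0.0, -649.71], [-0.93, 0.21, -0.3, 40.02], [-0.29, 0.07, 0.95, -379.96], [0.0, 0.0, 0.0, 1.0]]
{'t': 0.15, 'qpos': array([-1.38800972,  0.46821317, -0.01163837,  1.60344368,  0.00605515,
        1.07139943, -0.05629548]), 'joint_velocities': array([ 0.00024505, -0.00248794,  0.00132699, -0.00432972, -0.00187762,
       -0.00019682,  0.00015414]), 'joint_torque': array([ 5.08122921e-04, -5.32794535e+01,  2.13549746e-02, -2.51552260e+01,
        1.14066832e-02,  5.52162281e-03,  2.15615711e-05]), 'tcp_pos': array([145.47237791, 633.05261175, 230.51925883]), 'tool_rot': array([-3.14016945e+00,  1.39572612e-04,  2.91580392e+00]), 'wrist_force': array([-0.25322641, -0.31679697, -0.33718064]), 'ft_torque': array([-0.04348181, -0.020999  , -0.00389454]), 'finger_force': 0.0, 'gripper_width': 1.0011096116076559}
18.700000000000003
```

View pics/scene0.png

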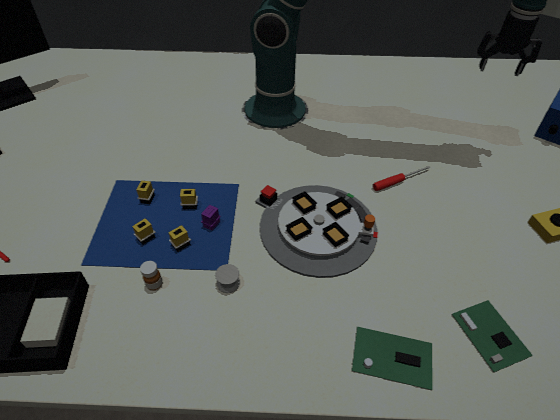

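View pics/top0.png

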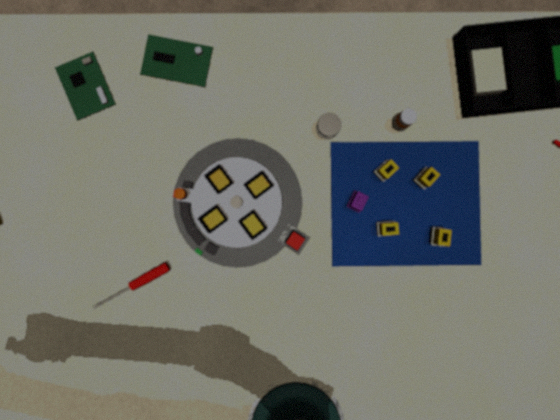

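The scene picture shows four yellow relays on the blue mat at (145,190), (188,197), (143,230) and (179,236), with the purple look-alike at (210,216). The fixture has its knob at (369,222) and its plug at (268,194). In the top picture the relays are at (387,170), (428,178), (388,229) and (441,237), purple at (358,202), knob at (180,194), plug at (296,241). Other things that could be mistaken for a relay are the yellow box at scene (547,224), for the plug the red driver handle, and for the socket floors the yellowish brass plates on the turntable.

```bash
python3 - <<'E'
from h import *
T,S=load('top0'),load('scene0')
def blobs(d,lo,hi,roi,mn):
    hsv=cv2.cvtColor(d['color'],cv2.COLOR_BGR2HSV); m=cv2.inRange(hsv,lo,hi)
    x0,y0,x1,y1=roi; z=np.zeros_like(m); z[y0:y1,x0:x1]=m[y0:y1,x0:x1]
    n,l,st,c=cv2.connectedComponentsWithStats(z)
    return [(c[i].round(1),st[i][:5]) for i in range(1,n) if st[i][4]>=mn]
for nm,d,roi in (('T',T,(330,140,482,268)),('S',S,(85,175,245,270))):
    print(nm,'yellow'); [print(b) for b in blobs(d,(18,90,70),(35,255,255),roi,12)]
for nm,d,roi in (('T',T,(165,130,315,270)),('S',S,(250,175,385,275))):
    print(nm,'red'); [print(b) for b in blobs(d,(0,130,60),(17,255,255),roi,8)]
# rough triangulation: top face centres by eye
prs={'relayA':((387,170),(179,233)),'B':((428,178),(143,226)),'C':((388,229),(188,194)),'D':((441,237),(145,186)),'knob':((180,194),(369,222)),'plug':((296,241),(268,190)),'hub':((237,202),(319,219))}
for k,(a,b) in prs.items():
    x,r=tri([(T,*a),(S,*b)]); print(k,x.round(1),np.round(r,1))
E
```

```text
T yellow
(array([388.2, 168.6]), array([379, 160,  20,  19, 193], dtype=int32))
(array([429.8, 176.3]), array([421, 167,  19,  20, 185], dtype=int32))
(array([389.6, 228. ]), array([381, 222,  18,  14, 184], dtype=int32))
(array([444.1, 236.8]), array([437, 228,  15,  18, 179], dtype=int32))
S yellow
(array([143.5, 185.5]), array([137, 181,  14,  10,  80], dtype=int32))
(array([187.1, 192.2]), array([180, 189,  15,   8,  82], dtype=int32))
(array([141.1, 225.3]), array([133, 219,  18,  13, 100], dtype=int32))
(array([177.3, 232.1]), array([169, 226,  18,  13, 105], dtype=int32))
T red
(array([179.4, 193.2]), array([174, 188,  12,  11, 111], dtype=int32))
(array([295.1, 240.3]), array([286, 231,  19,  19, 214], dtype=int32))
(array([166.4, 267. ]), array([165, 263,   5,   7,  20], dtype=int32))
S red
(array([379.9, 183.8]), array([374, 179,  11,  10,  72], dtype=int32))
(array([268.2, 190.3]), array([261, 185,  15,  11,  94], dtype=int32))
(array([369.5, 218. ]), array([365, 214,  10,   8,  63], dtype=int32))
(array([375. , 234.3]), array([373, 232,   5,   6,  22], dtype=int32))
relayA [ 603.3 -214.8   42.6] [1.4 1.4]
B [ 584.2 -309.9   41.7] [1.5 1.5]
C [ 467.4 -216.    41.6] [1.9 1.9]
D [ 448.2 -336.    47.5] [2.5 2.5]
knob [551.4 259.9  48.9] [1.6 1.6]
plug [441.7  -2.4  41.2] [0.4 0.4]
hub [532.7 133.9  32.2] [0.2 0.2]
```

The triangulated heights (relay tops about 43–48, knob top about 50, plug 41, hub 32) roughly match the text. Next I go over the fixture for a closer look.

```bash
python3 -m jog '{"offset":[[-24,-15,0],[-24,-15,0],[-24,-15,0],[-24,-15,0],[-24,-15,0],[-24,-15,0],[-24,-15,0],[-24,-15,0],[-24,-15,0],[-24,-15,0],[-24,-15,0],[-24,-15,0],[-24,-15,0],[-24,-15,0],[-24,-15,0],[-24,-15,0],[-24,-15,0],[-24,-15,0],[-24,-15,0],[-24,-15,0]],"angular":[[0,0,0],[0,0,0],[0,0,0],[0,0,0],[0,0,0],[0,0,0],[0,0,6],[0,0,6],[0,0,6],[0,0,6],[0,0,6],[0,0,6],[0,0,6],[0,0,6],[0,0,0],[0,0,0],[0,0,0],[0,0,0],[0,0,0],[0,0,0]],"grip":[1,1,1,1,1,1,1,1,1,1,1,1,1,1,1,1,1,1,1,1]}'
cat >> h.py <<'E'
def goto(p,yaw=None,zdeg=True):
    o=manip.get_obs(); Rm=R.from_euler('xyz',o['tool_rot']).as_matrix(); d=Rm.T@(np.array(p)-o['tcp_pos'])
    y=np.degrees(o['tool_rot'][2]); print('tool off',d.round(1),'| tcp',o['tcp_pos'].round(1),'yaw',y.round(2),'tilt',np.round(np.degrees(o['tool_rot'][:2]),2),'F',o['wrist_force'].round(1),'w',round(o['gripper_width'],3),'t',round(o['t'],2),'q7',o['qpos'][6].round(2))
    if yaw is not None: print('rz',np.round(-((yaw-y+180)%360-180),2))
E
python3 -c "
from h import *
goto([550,200,230],81.6)"
```

```text
t: 2.15
tcp_pos: [346.3, 141.9, 231.2]
tool_rot: [3.142, -0.0, 2.078]
wrist_force: [0.0, 0.3, 0.1]
gripper_width: 1.003
finger_force: 0.0
tool off [-48.2 206.2   1.2] | tcp [346.3 141.9 231.2] yaw 119.07 tilt [ 1.8e+02 -1.0e-02] F [0.  0.3 0.1] w 1.003 t 2.15 q7 0.02
rz 37.47
```

```bash
python3 -m jog '{"offset":[[-6,26,0],[-6,26,0],[-6,26,0],[-6,26,0],[-6,26,0],[-6,26,0],[-6,26,0],[-6,24,0],[0,0,0],[0,0,0],[0,0,0],[0,0,0],[0,0,0],[0,0,0],[0,0,0],[0,0,0],[0,0,0]],"angular":[[0,0,0],[0,0,0],[0,0,0],[0,0,0],[0,0,0],[0,0,0],[0,0,0],[0,0,0],[0,0,6],[0,0,6],[0,0,6],[0,0,6],[0,0,6],[0,0,6],[0,0,1.5],[0,0,0],[0,0,0]],"grip":[1,1,1,1,1,1,1,1,1,1,1,1,1,1,1,1,1]}'
python3 -c "
from h import *
goto([550,200,230],81.6)
snap('wrist','w1')"
```

```text
t: 3.85
tcp_pos: [549.9, 201.3, 231.2]
tool_rot: [-3.141, 0.0, 1.425]
wrist_force: [-1.5, -0.4, -0.8]
gripper_width: 1.003
finger_force: 0.0
tool off [-1.2  0.2  1.2] | tcp [549.9 201.3 231.2] yaw 81.66 tilt [-179.99    0.  ] F [-1.5 -0.4 -0.8] w 1.003 t 3.85 q7 -0.34
rz 0.06
w1 ['fx', 'fy', 'cx', 'cy', 'view'] 366.5030499059728 281.00163169653905 217.64293669837085
```

View pics/w1.png

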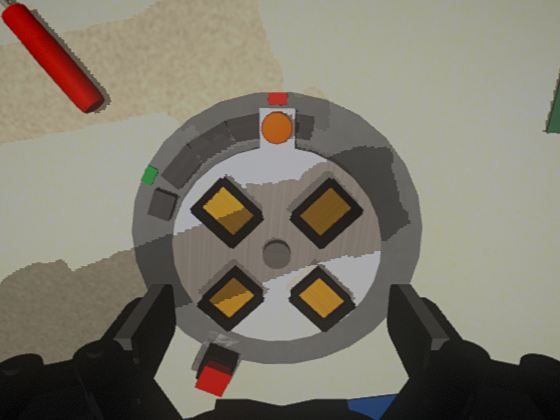

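The wrist picture shows the orange knob at (277,128), the hub at (277,253), socket openings at (228,212), (327,212), (233,298) and (322,296), the plug top at (215,378), and green and red squares at (150,175) and (277,98). A second wrist view comes next for triangulation.

```bash
python3 -m jog '{"offset":[[20,0,0],[20,0,0],[20,0,0],[0,0,0],[0,0,0]],"angular":[[0,0,0],[0,0,0],[0,0,0],[0,0,0],[0,0,0]],"grip":[1,1,1,1,1]}' >/dev/null
cat >> h.py <<'E'
def orange(d,z=70.):
    hsv=cv2.cvtColor(d['color'],cv2.COLOR_BGR2HSV); m=cv2.inRange(hsv,(8,150,90),(17,255,255))
    n,l,st,c=cv2.connectedComponentsWithStats(m); i=1+np.argmax(st[1:,4]); return c[i],st[i]
def brass(d,roi,mn=400):
    hsv=cv2.cvtColor(d['color'],cv2.COLOR_BGR2HSV); m=cv2.inRange(hsv,(16,90,50),(30,255,255))
    cs,_=cv2.findContours(m,cv2.RETR_EXTERNAL,cv2.CHAIN_APPROX_NONE)
    return [(cv2.minAreaRect(c),cv2.contourArea(c)) for c in cs if cv2.contourArea(c)>mn]
E
python3 - <<'E'
from h import *
goto([551.4,259.9,230]); snap('wrist','w2')
a,b=load('w1'),load('w2')
print(orange(a),orange(b)); print('knob top',tri([(a,*orange(a)[0]),(b,*orange(b)[0])]))
for d in (a,b):
    for r,ar in brass(d,None): print(np.round(r[0],1),np.round(r[1],1),round(r[2],1),ar, atz(d,*r[0],39).round(1))
E
```

```text
tool off [-2.7 -6.9  0.8] | tcp [558.6 261.6 230.8] yaw 81.68 tilt [-1.7998e+02  6.0000e-02] F [ 0.2 -0.9  0. ] w 0.998 t 4.4 q7 -0.42
w2 ['fx', 'fy', 'cx', 'cy', 'view'] 366.5030499059728 281.00163169653905 217.64293669837085
(array([276.52949062, 127.47050938]), array([262, 112,  30,  32, 746], dtype=int32)) (array([276.83762058, 200.32475884]), array([263, 187,  29,  28, 622], dtype=int32))
knob top (array([555.37709761, 258.87090199,  69.41617297]), [np.float64(0.08672199840006665), np.float64(0.08672199840008125)])
[321. 298.] [36.8 28.3] 45.0 934.5 [574.7  81.2  39. ]
[231.  297.5] [29.  36.1] 45.0 925.0 [483.1  95.2  39. ]
[325.2 211.4] [30.3 43.2] 47.1 1217.5 [589.2 173.2  39. ]
[227.5 211. ] [43.1 30.4] 45.0 1230.5 [497.  187.1  39. ]
[319.  348.5] [33.2 26.2] 45.0 766.0 [574.3  80.7  39. ]
[233.5 348. ] [25.5 35.3] 49.4 772.0 [483.   94.7  39. ]
[323.3 270.2] [27.2 41.1] 48.4 1005.5 [589.1 172.5  39. ]
[230.5 269.4] [39.5 26.8] 42.0 965.5 [497.1 186.8  39. ]
```

View pics/w2.png

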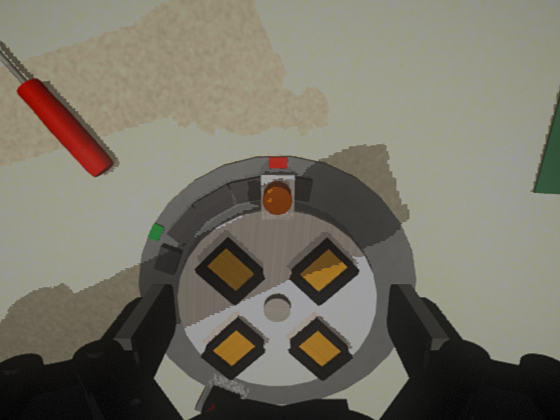

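The second view shows the knob at (277,200) and the sockets at (230,269), (323,270), (233,348) and (319,348). The knob top comes out at z=69.4 against 70 in the text, and the two views agree. I descend on the knob.

```bash
python3 -m jog '{"offset":[[-3,-3,0],[0,0,25],[0,0,25],[0,0,25],[0,0,25],[0,0,25],[0,0,20],[0,0,15],[0,0,15],[0,0,10],[0,0,10],[0,0,0],[0,0,0]],"angular":[[0,0,0.5],[0,0,0],[0,0,0],[0,0,0],[0,0,0],[0,0,0],[0,0,0],[0,0,0],[0,0,0],[0,0,0],[0,0,0],[0,0,0],[0,0,0]],"grip":[1,1,1,0.7,0.7,0.7,0.7,0.7,0.7,0.7,0.7,0.7,0.7]}'; python3 -m jog '{"offset":[[0,0,0],[0,0,0],[0,0,0],[0,0,0],[0,0,0],[0,0,0],[0,0,0],[0,0,0]],"angular":[[0,0,0],[0,0,0],[0,0,0],[0,0,0],[0,0,0],[0,0,0],[0,0,0],[0,0,0]],"grip":[0.25,0.25,0.25,0.25,0.25,0.25,0.25,0.25]}'
```

```text
t: 5.75
tcp_pos: [555.8, 258.0, 36.5]
tool_rot: [3.141, -0.0, 1.415]
wrist_force: [0.4, 0.2, 0.6]
gripper_width: 0.701
finger_force: 0.0
t: 6.55
tcp_pos: [555.8, 258.3, 37.0]
tool_rot: [3.141, -0.001, 1.415]
wrist_force: [-1.3, 0.2, 6.0]
gripper_width: 0.287
finger_force: 58.7
```

```bash
python3 -m jog '{"offset":[[0,0,-3],[0,0,-3],[0,0,-3],[0,0,-3],[0,0,-2],[0,0,0],[0,0,0]],"angular":[[0,0,0],[0,0,0],[0,0,0],[0,0,0],[0,0,0],[0,0,0],[0,0,0]],"grip":[0.2,0.2,0.2,0.2,0.2,0.2,0.2]}'
python3 -c "
from h import *
snap('wrist','w3'); goto([555,258,50])"
```

```text
t: 7.25
tcp_pos: [555.4, 258.2, 50.2]
tool_rot: [-3.142, -0.0, 1.415]
wrist_force: [1.5, 2.0, -5.9]
gripper_width: 0.281
finger_force: 59.1
w3 ['fx', 'fy', 'cx', 'cy', 'view'] 366.5030499059728 281.00163169653905 217.64293669837085
tool off [-0.3 -0.3  0.2] | tcp [555.4 258.2  50.2] yaw 81.07 tilt [-1.8e+02 -1.0e-02] F [ 1.6  2.8 -5.4] w 0.286 t 7.3 q7 -0.31
```

```bash
python3 -m jog '{"offset":[[-0.17,-6.54,0],[-0.17,-6.54,0],[-0.17,-6.54,0],[-0.17,-6.54,0],[-0.17,-6.54,0],[-0.17,-6.54,0],[-0.17,-6.54,0],[-0.17,-6.54,0],[-0.17,-6.54,0],[-0.17,-6.54,0],[-0.17,-6.54,0],[-0.17,-6.54,0],[-0.17,-6.54,0],[-0.17,-6.54,0],[-0.17,-6.54,0],[-0.17,-6.54,0],[-0.17,-6.54,0],[-0.17,-6.54,0],[0,0,0],[0,0,0]],"angular":[[0,0,-3],[0,0,-3],[0,0,-3],[0,0,-3],[0,0,-3],[0,0,-3],[0,0,-3],[0,0,-3],[0,0,-3],[0,0,-3],[0,0,-3],[0,0,-3],[0,0,-3],[0,0,-3],[0,0,-3],[0,0,-3],[0,0,-3],[0,0,-3],[0,0,0],[0,0,0]],"grip":[0.2,0.2,0.2,0.2,0.2,0.2,0.2,0.2,0.2,0.2,0.2,0.2,0.2,0.2,0.2,0.2,0.2,0.2,0.2,0.2]}'
python3 -c "
from h import *
goto([436.2+3.8,210.5+2.3,50]); o=manip.get_obs()['tcp_pos']; d=o[:2]-[536.1,134.8]; print(np.hypot(*d),np.degrees(np.arctan2(d[1],d[0])))"
```

```text
t: 9.3
tcp_pos: [446.9, 223.0, 50.2]
tool_rot: [-3.14, -0.001, 2.356]
wrist_force: [-2.6, 2.5, -5.5]
gripper_width: 0.288
finger_force: 59.2
tool off [ -2.4 -12.1   0.2] | tcp [446.9 223.   50.2] yaw 135.01 tilt [-1.7993e+02 -6.0000e-02] F [-2.6  2.5 -5.5] w 0.288 t 9.3 q7 0.41
125.48318652021051 135.33273255436202
```

```bash
python3 -m jog '{"offset":[[-0.17,-6.4,0],[-0.17,-6.4,0],[0,0,0],[0,0,3],[0,0,3],[0,0,2],[0,0,0],[0,0,0]],"angular":[[0,0,-3],[0,0,-3],[0,0,0],[0,0,0],[0,0,0],[0,0,0],[0,0,0],[0,0,0]],"grip":[0.2,0.2,0.2,0.2,0.2,0.2,0.2,0.2]}'
python3 -c "
from h import *
o=manip.get_obs()['tcp_pos']; d=o[:2]-[536.1,134.8]; print(np.hypot(*d),np.degrees(np.arctan2(d[1],d[0])))"
```

```text
t: 10.1
tcp_pos: [438.5, 213.6, 41.9]
tool_rot: [-3.14, -0.001, 2.461]
wrist_force: [-3.0, 3.2, -3.2]
gripper_width: 0.289
finger_force: 59.3
125.49109779750786 141.08391198629315
```

```bash
python3 -m jog '{"offset":[[0,0,2],[0,0,2],[0,0,1],[0,0,0],[0,0,0],[0,0,0],[0,0,0],[0,0,0],[0,0,0],[0,0,0]],"angular":[[0,0,0],[0,0,0],[0,0,0],[0,0,0],[0,0,0],[0,0,0],[0,0,0],[0,0,0],[0,0,0],[0,0,0]],"grip":[0.2,0.2,0.2,0.2,0.2,0.7,0.7,0.7,0.7,0.7]}'
python3 -m jog '{"offset":[[0,0,-10],[0,0,-20],[0,0,-30],[0,0,-30],[0,0,-30],[0,0,-30],[0,0,-30],[0,0,-10],[0,0,0],[0,0,0]],"angular":[[0,0,0],[0,0,0],[0,0,0],[0,0,0],[0,0,0],[0,0,0],[0,0,0],[0,0,0],[0,0,0],[0,0,0]],"grip":[0.7,0.7,0.7,0.7,0.7,1,1,1,1,1]}'
python3 - <<'E'
from h import *
goto([438.5,213.6,230]); snap('wrist','w4'); a=load('w4')
print('knob',orange(a)[0],atz(a,*orange(a)[0],69.4))
for r,ar in brass(a,None): print(np.round(r[0],1),np.round(r[1],1),round(r[2],1),ar, atz(a,*r[0],39).round(1))
E
```

```text
t: 11.1
tcp_pos: [439.4, 213.2, 37.4]
tool_rot: [3.141, 0.0, 2.461]
wrist_force: [1.0, 0.1, -1.3]
gripper_width: 0.702
finger_force: 0.0
t: 12.1
tcp_pos: [438.4, 213.0, 226.6]
tool_rot: [-3.141, -0.0, 2.462]
wrist_force: [-0.8, -0.2, 0.1]
gripper_width: 1.0
finger_force: 0.0
tool off [ 0.3  0.5 -3.4] | tcp [438.4 213.  226.6] yaw 141.06 tilt [-1.7994e+02 -3.0000e-02] F [-0.8 -0.2  0.1] w 1.0 t 12.1 q7 0.42
w4 ['fx', 'fy', 'cx', 'cy', 'view'] 366.5030499059728 281.00163169653905 217.64293669837085
knob [282.00451128 196.72180451] [439.02478734 214.4655109   69.4       ]
[324.5 348. ] [35.8 26.1] 42.1 790.5 [602.7 140.6  39. ]
[237.4 347.4] [26.  35.5] 48.4 796.0 [543.8  68.9  39. ]
[328.7 268.2] [27.7 40.6] 48.8 1005.0 [530.8 199.9  39. ]
[234.4 267.7] [40.8 27.3] 42.0 1007.0 [471.8 127.7  39. ]
```

View pics/w4.png

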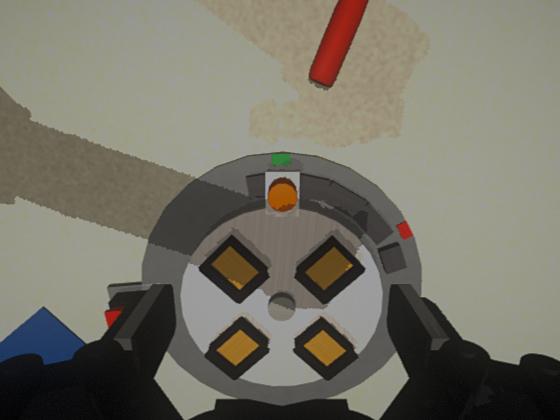

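The picture shows the knob (282,197) beside the green square at (281,160), so the turntable stands at the load stop. The sockets are at (234,268), (329,268), (237,347) and (324,348). Now over the mat.

```bash
python3 -m jog '{"offset":[[-20,-18,0],[-20,-18,0],[-20,-18,0],[-20,-18,0],[-20,-18,0],[-20,-18,0],[-20,-18,0],[-20,-18,0],[-20,-18,0],[-20,-18,0],[-20,-18,0],[-20,-18,0],[-20,-18,0],[-20,-18,0],[-20,-18,0],[-20,-18,0],[-20,-18,0],[-20,-18,0]],"angular":[[0,0,0],[0,0,0],[0,0,0],[0,0,0],[0,0,0],[0,0,0],[0,0,0],[0,0,0],[0,0,0],[0,0,0],[0,0,0],[0,0,0],[0,0,0],[0,0,0],[0,0,0],[0,0,0],[0,0,0],[0,0,0]],"grip":[1,1,1,1,1,1,1,1,1,1,1,1,1,1,1,1,1,1]}' >/dev/null;  python3 -m jog '{"offset":[[0,0,0],[0,0,0],[0,0,0],[0,0,0],[0,0,0],[0,0,0],[0,0,0],[0,0,0],[0,0,0],[0,0,0],[0,0,0],[0,0,0],[0,0,0]],"angular":[[0,0,7],[0,0,7],[0,0,7],[0,0,7],[0,0,7],[0,0,7],[0,0,7],[0,0,7],[0,0,7],[0,0,7],[0,0,7],[0,0,0],[0,0,0]],"grip":[1,1,1,1,1,1,1,1,1,1,1,1,1]}' >/dev/null
python3 - <<'E'
from h import *
goto([520,-260,230]); snap('wrist','w5')
im=load('w5')['color']; 
E
```

```text
tool off [ 6.4  2.5 -3.9] | tcp [ 514.9 -264.7  226.1] yaw 64.23 tilt [-1.7989e+02  6.0000e-02] F [0.2 0.3 0.2] w 1.0 t 15.25 q7 0.3
w5 ['fx', 'fy', 'cx', 'cy', 'view'] 366.5030499059728 281.00163169653905 217.64293669837085
```

View pics/w5.png

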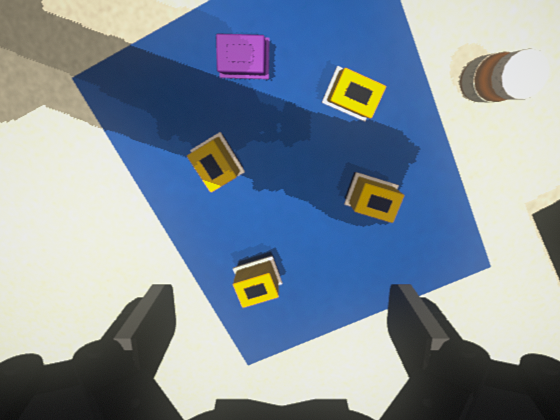

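The mat view shows yellow relay tops at (358,93), (214,165), (377,202) and (256,289), and the purple block at (243,53), which stays alone. I fit a 38 x 28 rectangle at z=54 to each top.

```bash
cat >> h.py <<'E'
def rect(x,y,yaw,z,a=19,b=14,n=15):
    s=np.linspace(-1,1,n); P=np.concatenate([np.c_[s*a,0*s+b],np.c_[s*a,0*s-b],np.c_[0*s+a,s*b],np.c_[0*s-a,s*b]])
    c,q=np.cos(yaw),np.sin(yaw); return np.c_[x+c*P[:,0]-q*P[:,1],y+q*P[:,0]+c*P[:,1],np.full(len(P),z)]
def projN(d,P):
    fx,fy,cx,cy=d['k']; q=P@d['view'][:3,:3].T+d['view'][:3,3]; return np.c_[cx-fx*q[:,0]/q[:,2],cy+fy*q[:,1]/q[:,2]]
def fit_top(d,u,v,z=54.,a=19,b=14,z0=None,span=6,yaws=None):
    g=np.zeros(d['color'].shape[:2],np.float32)
    for c in cv2.split(cv2.GaussianBlur(d['color'],(0,0),.8).astype(np.float32)):
        g=np.maximum(g,np.hypot(cv2.Sobel(c,-1,1,0),cv2.Sobel(c,-1,0,1)))
    g=np.minimum(g,120)
    p=atz(d,u,v,z)
    def sc(x,y,w):
        q=projN(d,rect(x,y,w,z,a,b)).astype(np.float32)
        return float(cv2.remap(g,q[:,:1],q[:,1:],cv2.INTER_LINEAR).mean())
    yaws=np.radians(np.arange(0,180,3)) if yaws is None else yaws
    best=max((sc(p[0]+dx,p[1]+dy,w),p[0]+dx,p[1]+dy,w) for dx in np.arange(-span,span+1,1.5) for dy in np.arange(-span,span+1,1.5) for w in yaws)
    from scipy.optimize import minimize
    r=minimize(lambda t:-sc(t[0],t[1],t[2]/20),[best[1],best[2],best[3]*20],method='Nelder-Mead',options=dict(initial_simplex=[[best[1],best[2],best[3]*20],[best[1]+1,best[2],best[3]*20],[best[1],best[2]+1,best[3]*20],[best[1],best[2],best[3]*20+1]]))
    return r.x[0],r.x[1],np.degrees(r.x[2]/20)%180,-r.fun
E
python3 - <<'E'
from h import *
d=load('w5'); im=cv2.resize(d['color'],None,fx=2,fy=2,interpolation=cv2.INTER_CUBIC)
for n,(u,v) in enumerate([(358,93),(214,165),(377,202),(256,289)]):
    f=fit_top(d,u,v); print(n,np.round(f,1))
    q=projN(d,rect(f[0],f[1],np.radians(f[2]),54,n=40))
    for a,b in q: cv2.circle(im,(int(2*a+.5),int(2*b+.5)),0,(0,0,255),-1)
cv2.imwrite('pics/c5.png',im[50:640,340:880])
E
```

```text
0 [ 608.2 -215.9  132.   120. ]
1 [ 471.3 -216.6   95.1  119.8]
2 [ 590.  -310.1  138.4  119.3]
3 [ 451.2 -339.6  171.8  120. ]
```

View pics/c5.png

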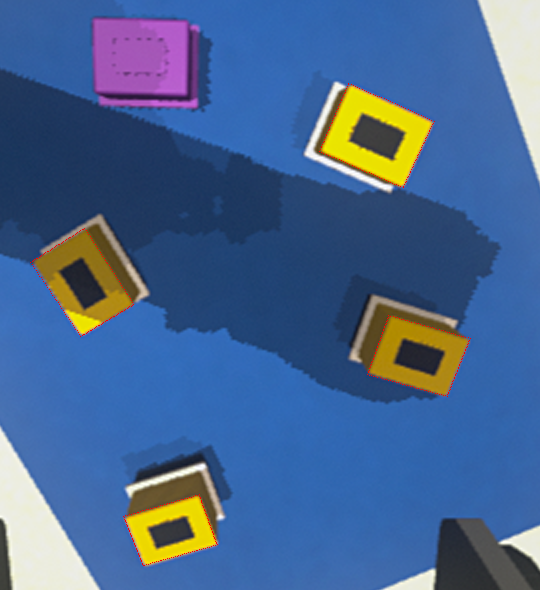

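The crop shows the fitted outlines lying on the four yellow tops, and the purple block is clearly different. I go above relay 1 (crop (85,282)) and take a second view to check its height.

```bash
python3 -m jog '{"offset":[[8,-20,0],[8,-20,0],[8.4,-20.2,0],[0,0,0],[0,0,0],[0,0,0],[0,0,0],[0,0,0],[0,0,0],[0,0,0]],"angular":[[0,0,0],[0,0,0],[0,0,0],[0,0,-7],[0,0,-8],[0,0,-8],[0,0,-8],[0,0,0],[0,0,0],[0,0,0]],"grip":[1,1,1,1,1,1,1,1,1,1]}' >/dev/null
python3 - <<'E'
from h import *
goto([471.3,-216.6,226]); snap('wrist','w6'); a,b=load('w5'),load('w6')
for z in (50,54,58):
    p=proj(b,[471.3,-216.6,z]); f=fit_top(a,214,165,z); g=fit_top(b,*proj(b,[471.3,-216.6,54]),z); print(z,np.round(f,1),np.round(g,1))
f=fit_top(a,214,165); g=fit_top(b,*proj(b,[471.3,-216.6,54]))
print(tri([(a,*proj(a,[f[0],f[1],54])),(b,*proj(b,[g[0],g[1],54]))]))
E
```

```text
tool off [ 0.2 -0.5  1.2] | tcp [ 471.8 -216.8  227.2] yaw 94.94 tilt [-179.99    0.  ] F [ 1.2  0.  -0.4] w 1.002 t 16.3 q7 0.69
w6 ['fx', 'fy', 'cx', 'cy', 'view'] 366.5030499059728 281.00163169653905 217.64293669837085
50 [ 470.5 -217.1   94.6  119.9] [ 471.1 -217.9   95.8  120. ]
54 [ 471.3 -216.6   95.1  119.8] [ 470.5 -216.9   95.5  120. ]
58 [ 472.1 -215.9   94.9  119.6] [ 470.7 -215.7   95.   119.9]
(array([ 470.6741573 , -217.00478514,   52.30035424]), [np.float64(0.3595880490656588), np.float64(0.3595880490655823)])
```

```bash
python3 -m jog '{"offset":[[0,0,25],[0,0,25],[0,0,25],[0,0,25],[0,0,25],[0,0,25],[0,0,20],[0,0,20],[0,0,8],[0,0,8],[0,0,0],[0,0,0],[0,0,0],[0,0,0],[0,0,0],[0,0,0],[0,0,0]],"angular":[[0,0,0],[0,0,0],[0,0,0],[0,0,0],[0,0,0],[0,0,0],[0,0,0],[0,0,0],[0,0,0],[0,0,0],[0,0,0],[0,0,0],[0,0,0],[0,0,0],[0,0,0],[0,0,0],[0,0,0]],"grip":[1,1,0.7,0.7,0.7,0.7,0.7,0.7,0.7,0.7,0.7,0.2,0.2,0.2,0.2,0.2,0.2]}'
python3 -m jog '{"offset":[[0,0,0],[0,0,-10],[0,0,-25],[0,0,-25],[0,0,-25],[0,0,-25],[0,0,-20],[0,0,0],[0,0,0]],"angular":[[0,0,0],[0,0,0],[0,0,0],[0,0,0],[0,0,0],[0,0,0],[0,0,0],[0,0,0],[0,0,0]],"grip":[0.2,0.2,0.2,0.2,0.2,0.2,0.2,0.2,0.2]}'
python3 -c "
from h import *
goto([543.2,69.9,150],95.9)"
```

```text
t: 18.05
tcp_pos: [472.7, -217.0, 22.2]
tool_rot: [3.14, 0.0, 1.659]
wrist_force: [-0.3, 0.9, 6.3]
gripper_width: 0.321
finger_force: 59.8
t: 18.95
tcp_pos: [471.8, -216.2, 151.4]
tool_rot: [3.141, -0.0, 1.659]
wrist_force: [-0.4, -0.5, -1.4]
gripper_width: 0.319
finger_force: 59.2
tool off [278.7  96.4   1.5] | tcp [ 471.8 -216.2  151.4] yaw 95.08 tilt [ 1.7997e+02 -2.0000e-02] F [-0.4 -0.5 -1.4] w 0.319 t 18.95 q7 0.78
rz -0.82
```

```bash
python3 -m jog '{"offset":[[19.9,6.9,0],[19.9,6.9,0],[19.9,6.9,0],[19.9,6.9,0],[19.9,6.9,0],[19.9,6.9,0],[19.9,6.9,0],[19.9,6.9,0],[19.9,6.9,0],[19.9,6.9,0],[19.9,6.9,0],[19.9,6.9,0],[19.9,6.9,0],[19.9,6.9,0],[0,0,0],[0,0,0]],"angular":[[0,0,0],[0,0,0],[0,0,0],[0,0,0],[0,0,0],[0,0,0],[0,0,0],[0,0,0],[0,0,0],[0,0,0],[0,0,0],[0,0,0],[0,0,0],[0,0,-0.8],[0,0,0],[0,0,0]],"grip":[0.2,0.2,0.2,0.2,0.2,0.2,0.2,0.2,0.2,0.2,0.2,0.2,0.2,0.2,0.2,0.2]}'
python3 -c "
from h import *
goto([543.2,69.9,150],95.9); d=snap('wrist','w7')
cv2.imwrite('pics/w7b.png',d['color'])"
```

```text
t: 20.55
tcp_pos: [543.1, 69.3, 150.5]
tool_rot: [-3.14, 0.001, 1.674]
wrist_force: [-1.1, -0.8, -1.1]
gripper_width: 0.319
finger_force: 59.2
tool off [0.6 0.2 0.5] | tcp [543.1  69.3 150.5] yaw 95.91 tilt [-1.7991e+02  5.0000e-02] F [-1.1 -0.8 -1.1] w 0.319 t 20.55 q7 0.23
rz 0.01
w7 ['fx', 'fy', 'cx', 'cy', 'view'] 366.5030499059728 281.00163169653905 217.64293669837085
```

View pics/w7.png

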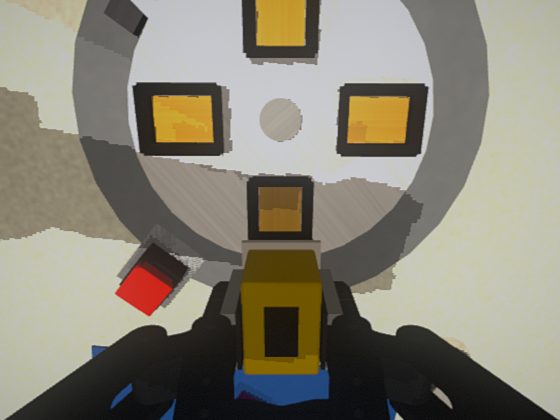

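The picture shows the held relay with its top at (282,310), socket D in front of it at (280,208), the other sockets at (182,120), (381,118) and (281,25), and the hub at (281,120). I refine the socket centres by fitting the frame rims.

```bash
python3 - <<'E'
from h import *
C=np.array([536.4,135.3])
for nm in ('w7','w4'):
    d=load(nm)
    for k,th in (('A',5.9),('B',95.9),('C',185.9),('D',275.9)):
        p=C+65.8*np.array([np.cos(np.radians(th)),np.sin(np.radians(th))]); u=proj(d,[*p,50])
        if not(20<u[0]<540 and 40<u[1]<370): continue
        res=[]
        for a,b in ((27,22),(28,23),(29,24),(30,25)):
            f=fit_top(d,*u,50.,a,b,span=4.5,yaws=np.radians(th+np.arange(-4,4.1,1))); res.append((f[3],a,b,*np.round(f[:3],1)))
        print(nm,k,p.round(1),[tuple(np.round(r,1)) for r in sorted(res)[::-1][:2]])
    # hub disc centre
    u=proj(d,[*C,30]); print(u)
E
```

```text
w7 A [601.9 142.1] [(np.float64(113.6), np.float64(27.0), np.float64(22.0), np.float64(600.7), np.float64(141.5), np.float64(5.9)), (np.float64(109.1), np.float64(28.0), np.float64(23.0), np.float64(601.4), np.float64(140.8), np.float64(5.9))]
w7 C [470.9 128.5] [(np.float64(115.0), np.float64(27.0), np.float64(22.0), np.float64(472.0), np.float64(128.5), np.float64(5.4)), (np.float64(110.4), np.float64(28.0), np.float64(23.0), np.float64(471.0), np.float64(128.9), np.float64(5.9))]
w7 D [543.2  69.8] [(np.float64(114.6), np.float64(27.0), np.float64(22.0), np.float64(542.4), np.float64(72.7), np.float64(95.8)), (np.float64(104.0), np.float64(28.0), np.float64(23.0), np.float64(542.6), np.float64(73.0), np.float64(96.7))]
[280.29507732 118.40969281]
w4 A [601.9 142.1] [(np.float64(99.2), np.float64(30.0), np.float64(25.0), np.float64(596.6), np.float64(143.4), np.float64(8.6)), (np.float64(87.5), np.float64(29.0), np.float64(24.0), np.float64(598.8), np.float64(143.4), np.float64(5.1))]
w4 B [529.6 200.8] [(np.float64(101.1), np.float64(29.0), np.float64(24.0), np.float64(527.1), np.float64(199.4), np.float64(96.6)), (np.float64(98.4), np.float64(28.0), np.float64(23.0), np.float64(527.6), np.float64(199.8), np.float64(96.9))]
w4 C [470.9 128.5] [(np.float64(105.2), np.float64(29.0), np.float64(24.0), np.float64(471.3), np.float64(131.1), np.float64(5.4)), (np.float64(100.2), np.float64(28.0), np.float64(23.0), np.float64(470.9), np.float64(130.6), np.float64(4.5))]
w4 D [543.2  69.8] [(np.float64(97.6), np.float64(30.0), np.float64(25.0), np.float64(540.2), np.float64(74.1), np.float64(94.0)), (np.float64(87.7), np.float64(29.0), np.float64(24.0), np.float64(540.5), np.float64(72.2), np.float64(96.3))]
[281.49117823 303.58299615]
```

```bash
python3 - <<'E'
from h import *
d=load('w7')
for z in (181,183,185):
    u=proj(d,[543.1,69.3,z]); print(z,np.round(fit_top(d,*u,z,span=4.5,yaws=np.radians(95.9+np.arange(-6,6.1,1))),2))
C=np.array([536.4,135.3])
for k,th in (('A',5.9),('C',185.9)):
    p=C+65*np.array([np.cos(np.radians(th)),np.sin(np.radians(th))]); u=proj(d,[*p,50])
    for a,b in ((24,19),(25,20),(26,21),(27,22),(26,22)):
        print(k,a,b,np.round(fit_top(d,*u,50.,a,b,span=4.5,yaws=np.radians(th+np.arange(-4,4.1,1))),1))
E
```

```text
181 [543.99  69.29  95.94 105.15]
183 [543.87  70.55  95.93  86.02]
185 [544.58  72.36  96.08  69.55]
A 24 19 [604.5 138.3   6.9 110.6]
A 25 20 [604.6 137.9   6.1 101.8]
A 26 21 [606.2 143.6   6.9  82.8]
A 27 22 [605.6 142.    5.9  99.3]
A 26 22 [606.1 142.    5.8 104.3]
C 24 19 [468.8 125.    5.  110.1]
C 25 20 [468.6 124.2   6.4  95. ]
C 26 21 [466.4 127.1   6.   82. ]
C 27 22 [472.  128.5   5.3 115.1]
C 26 22 [473.5 128.7   5.3  94. ]
```

```bash
python3 -m jog '{"offset":[[0.6,-0.5,20],[0,0,20],[0,0,20],[0,0,10],[0,0,4],[0,0,3],[0,0,3],[0,0,3],[0,0,3],[0,0,3],[0,0,0],[0,0,0]],"angular":[[0,0,0],[0,0,0],[0,0,0],[0,0,0],[0,0,0],[0,0,0],[0,0,0],[0,0,0],[0,0,0],[0,0,0],[0,0,0],[0,0,0]],"grip":[0.2,0.2,0.2,0.2,0.2,0.2,0.2,0.2,0.2,0.2,0.2,0.2]}'
```

```text
t: 21.8
tcp_pos: [543.0, 69.9, 62.3]
tool_rot: [3.142, 0.0, 1.673]
wrist_force: [0.9, -1.5, -1.1]
gripper_width: 0.318
finger_force: 59.2
```

```bash
python3 -m jog '{"offset":[[0,0,2],[0,0,2],[0,0,2],[0,0,2],[0,0,2],[0,0,1],[0,0,0],[0,0,0]],"angular":[[0,0,0],[0,0,0],[0,0,0],[0,0,0],[0,0,0],[0,0,0],[0,0,0],[0,0,0]],"grip":[0.2,0.2,0.2,0.2,0.2,0.2,0.2,0.2]}'
```

```text
t: 22.6
tcp_pos: [544.0, 70.0, 52.5]
tool_rot: [3.14, -0.001, 1.673]
wrist_force: [-0.9, 1.0, 8.7]
gripper_width: 0.321
finger_force: 60.7
```

```bash
python3 -m jog '{"offset":[[0,0,1],[0,0,1],[0,0,0],[0,0,0]],"angular":[[0,0,0],[0,0,0],[0,0,0],[0,0,0]],"grip":[0.2,0.2,0.2,0.2]}'
```

```text
t: 23.0
tcp_pos: [544.7, 70.1, 52.0]
tool_rot: [3.139, -0.002, 1.673]
wrist_force: [-4.7, -0.3, 22.4]
gripper_width: 0.323
finger_force: 62.4
```

Force rose to 22 N without further travel, so the floor is at its end. I release, rise and check from above.

```bash
python3 -m jog '{"offset":[[0,0,-1],[0,0,-1],[0,0,0],[0,0,0],[0,0,0],[0,0,0],[0,0,-15],[0,0,-25],[0,0,-25],[0,0,-30],[0,0,-30],[0,0,-30],[0,0,-20],[0,0,0],[0,0,0]],"angular":[[0,0,0],[0,0,0],[0,0,0],[0,0,0],[0,0,0],[0,0,0],[0,0,0],[0,0,0],[0,0,0],[0,0,0],[0,0,0],[0,0,0],[0,0,0],[0,0,0],[0,0,0]],"grip":[0.2,0.2,0.6,0.6,0.6,0.6,0.6,0.7,0.7,0.8,0.8,0.8,0.8,0.8,0.8]}'
python3 - <<'E'
from h import *
snap('wrist','w8'); d=load('w8')
for z in (84,91):
    u=proj(d,[543,70.5,z]); print(z,np.round(fit_top(d,*u,z,span=6,yaws=np.radians(95.9+np.arange(-6,6.1,1))),2))
a=orange(d)[0]; print('knob',a,atz(d,*a,69.4),tri([(d,*a),(load('w4'),*orange(load('w4'))[0])]))
goto([608.2,-215.9,230],132)
E
```

```text
t: 24.5
tcp_pos: [542.9, 70.0, 226.9]
tool_rot: [3.141, -0.001, 1.673]
wrist_force: [0.1, 0.6, 0.4]
gripper_width: 0.799
finger_force: 0.0
w8 ['fx', 'fy', 'cx', 'cy', 'view'] 366.5030499059728 281.00163169653905 217.64293669837085
84 [544.9   70.69  95.1  118.58]
91 [545.04  72.46  94.32 115.75]
knob [155.95394737   4.86184211] [438.71779062 204.75861202  69.4       ] (array([438.38122903, 209.73792884,  61.17244424]), [np.float64(4.113214614843893), np.float64(4.113214614843829)])
tool off [-291.1   36.2   -4. ] | tcp [542.5  70.  226. ] yaw 95.86 tilt [-1.7996e+02 -1.0000e-02] F [-0.1  0.3  0.3] w 0.801 t 24.55 q7 0.15
rz -36.14
```

```bash
python3 -m jog '{"offset":[[-20.8,2.6,0],[-20.8,2.6,0],[-20.8,2.6,0],[-20.8,2.6,0],[-20.8,2.6,0],[-20.8,2.6,0],[-20.8,2.6,0],[-20.8,2.6,0],[-20.8,2.6,0],[-20.8,2.6,0],[-20.8,2.6,0],[-20.8,2.6,0],[-20.8,2.6,0],[-20.8,2.6,0],[0,0,0],[0,0,0],[0,0,0],[0,0,0],[0,0,0],[0,0,0]],"angular":[[0,0,0],[0,0,0],[0,0,0],[0,0,0],[0,0,0],[0,0,0],[0,0,0],[0,0,0],[0,0,0],[0,0,0],[0,0,0],[0,0,0],[0,0,0],[0,0,0],[0,0,-7.2],[0,0,-7.2],[0,0,-7.2],[0,0,-7.2],[0,0,-7.2],[0,0,0]],"grip":[1,1,1,1,1,1,1,1,1,1,1,1,1,1,1,1,1,1,1,1]}' > /dev/null
python3 - <<'E'
from h import *
snap('wrist','w9'); d=load('w9')
hsv=cv2.cvtColor(d['color'],cv2.COLOR_BGR2HSV); m=cv2.inRange(hsv,(20,120,70),(34,255,255)); n,l,st,c=cv2.connectedComponentsWithStats(m)
for i in range(1,n):
    if st[i][4]>150: print('blob',c[i].round(),st[i][4],atz(d,*c[i],54).round())
for x,y in ((608.2,-215.9),(590,-310.1),(451.2,-339.6)):
    u=proj(d,[x,y,54]); print(u.round(),np.round(fit_top(d,*u),1))
goto([608.2,-215.9,21],132)
E
```

```text
w9 ['fx', 'fy', 'cx', 'cy', 'view'] 366.5030499059728 281.00163169653905 217.64293669837085
blob [ 60. 176.] 1875 [ 455. -331.   54.]
blob [280. 190.] 1143 [ 606. -213.   54.]
blob [201. 248.] 1255 [ 588. -304.   54.]
[280. 194.] [ 608.1 -215.9  129.9  119.9]
[198. 255.] [ 590.5 -309.9  138.5  120. ]
[ 51. 180.] [ 451.5 -339.6  173.4  120. ]
tool off [ -0.3   0.3 204. ] | tcp [ 608.2 -216.   225. ] yaw 131.68 tilt [-1.7994e+02 -1.1000e-01] F [-1.1 -0.1  0.1] w 1.0 t 26.6 q7 1.26
rz -0.32
```

```bash
python3 -m jog '{"offset":[[0,0,25],[0,0,25],[0,0,25],[0,0,25],[0,0,25],[0,0,25],[0,0,20],[0,0,18],[0,0,8],[0,0,8],[0,0,0],[0,0,0],[0,0,0],[0,0,0],[0,0,0],[0,0,0],[0,0,0]],"angular":[[0,0,0.7],[0,0,0],[0,0,0],[0,0,0],[0,0,0],[0,0,0],[0,0,0],[0,0,0],[0,0,0],[0,0,0],[0,0,0],[0,0,0],[0,0,0],[0,0,0],[0,0,0],[0,0,0],[0,0,0]],"grip":[1,1,0.7,0.7,0.7,0.7,0.7,0.7,0.7,0.7,0.7,0.2,0.2,0.2,0.2,0.2,0.2]}'
python3 -m jog '{"offset":[[0,0,0],[0,0,-10],[0,0,-25],[0,0,-25],[0,0,-25],[0,0,-25],[0,0,-20],[0,0,0],[0,0,0],[0,0,0],[0,0,0],[0,0,0],[0,0,0],[0,0,0],[0,0,0]],"angular":[[0,0,0],[0,0,0],[0,0,0],[0,0,0],[0,0,0],[0,0,0],[0,0,0],[0,0,7],[0,0,7],[0,0,7],[0,0,7],[0,0,7],[0,0,0],[0,0,0],[0,0,0]],"grip":[0.2,0.2,0.2,0.2,0.2,0.2,0.2,0.2,0.2,0.2,0.2,0.2,0.2,0.2,0.2]}'
python3 -c "
from h import *
goto([529.75,199.4,170],95.9)"
```

```text
t: 28.3
tcp_pos: [609.8, -216.3, 23.4]
tool_rot: [3.14, 0.002, 2.289]
wrist_force: [0.1, -0.3, 7.1]
gripper_width: 0.317
finger_force: 60.0
t: 29.8
tcp_pos: [608.9, -215.9, 152.3]
tool_rot: [-3.142, -0.0, 1.68]
wrist_force: [-0.6, -0.4, 0.1]
gripper_width: 0.316
finger_force: 59.2
tool off [421.5 -33.3 -17.5] | tcp [ 608.9 -215.9  152.3] yaw 96.27 tilt [-1.8e+02 -2.0e-02] F [-0.6 -0.4  0.1] w 0.316 t 29.8 q7 0.77
rz 0.37
```

```bash
python3 -m jog '{"offset":[[23.4,-1.85,0],[23.4,-1.85,0],[23.4,-1.85,0],[23.4,-1.85,0],[23.4,-1.85,0],[23.4,-1.85,0],[23.4,-1.85,0],[23.4,-1.85,0],[23.4,-1.85,0],[23.4,-1.85,0],[23.4,-1.85,0],[23.4,-1.85,0],[23.4,-1.85,0],[23.4,-1.85,0],[23.4,-1.85,0],[23.4,-1.85,0],[23.4,-1.85,0],[23.4,-1.85,0],[0,0,0],[0,0,0]],"angular":[[0,0,0],[0,0,0],[0,0,0],[0,0,0],[0,0,0],[0,0,0],[0,0,0],[0,0,0],[0,0,0],[0,0,0],[0,0,0],[0,0,0],[0,0,0],[0,0,0],[0,0,0],[0,0,0],[0,0,0],[0,0,0.4],[0,0,0],[0,0,0]],"grip":[0.2,0.2,0.2,0.2,0.2,0.2,0.2,0.2,0.2,0.2,0.2,0.2,0.2,0.2,0.2,0.2,0.2,0.2,0.2,0.2]}'
cat >> h.py <<'E'
def held(d,tcp,yaw,zb):  # held relay top and the given socket's centre, same picture; zb = TCP z at the grasp on the mat
    z=tcp[2]-zb+54; u=proj(d,[tcp[0],tcp[1],z]); return np.round(fit_top(d,*u,z,span=4.5,yaws=np.radians(yaw+np.arange(-6,6.1,1))),2)
E
python3 - <<'E'
from h import *
snap('wrist','w10'); d=load('w10'); goto([529.75,199.4,152],95.9); o=manip.get_obs()['tcp_pos']
for zb in (21.5,22.3,23.5,25): print(zb,held(d,o,95.9,zb))
E
```

```text
t: 31.8
tcp_pos: [530.6, 199.2, 152.4]
tool_rot: [3.141, 0.0, 1.673]
wrist_force: [0.1, -0.8, -1.7]
gripper_width: 0.32
finger_force: 59.3
w10 ['fx', 'fy', 'cx', 'cy', 'view'] 366.5030499059728 281.00163169653905 217.64293669837085
tool off [ 1.2 -1.   0.4] | tcp [530.8 198.3 152.4] yaw 95.76 tilt [1.7999e+02 2.0000e-02] F [ 0.3 -1.  -1.2] w 0.321 t 31.85 q7 0.03
rz -0.14
21.5 [531.54 202.94  95.04  73.55]
22.3 [531.19 201.95  96.39  81.47]
23.5 [531.31 201.08  96.11  97.46]
25 [531.36 200.18  95.91 106.64]
```

```bash
python3 -m jog '{"offset":[[-0.2,-0.8,20],[0,0,20],[0,0,20],[0,0,10],[0,0,5],[0,0,3],[0,0,3],[0,0,3],[0,0,3],[0,0,3],[0,0,0],[0,0,0]],"angular":[[0,0,0],[0,0,0],[0,0,0],[0,0,0],[0,0,0],[0,0,0],[0,0,0],[0,0,0],[0,0,0],[0,0,0],[0,0,0],[0,0,0]],"grip":[0.2,0.2,0.2,0.2,0.2,0.2,0.2,0.2,0.2,0.2,0.2,0.2]}'
```

```text
t: 33.05
tcp_pos: [529.8, 198.9, 62.2]
tool_rot: [-3.141, 0.0, 1.671]
wrist_force: [0.2, 1.0, -1.3]
gripper_width: 0.319
finger_force: 59.4
```

```bash
python3 -m jog '{"offset":[[0,0,2],[0,0,2],[0,0,2],[0,0,2],[0,0,2],[0,0,1],[0,0,1],[0,0,1],[0,0,0],[0,0,0]],"angular":[[0,0,0],[0,0,0],[0,0,0],[0,0,0],[0,0,0],[0,0,0],[0,0,0],[0,0,0],[0,0,0],[0,0,0]],"grip":[0.2,0.2,0.2,0.2,0.2,0.2,0.2,0.2,0.2,0.2]}'
```

```text
t: 34.05
tcp_pos: [530.5, 199.1, 53.1]
tool_rot: [3.141, -0.003, 1.671]
wrist_force: [-9.8, -2.4, 34.1]
gripper_width: 0.32
finger_force: 64.0
```

```bash
python3 -m jog '{"offset":[[0,0,-1],[0,0,-2],[0,0,0],[0,0,0],[0,0,0],[0,0,0],[0,0,-15],[0,0,-25],[0,0,-25],[0,0,-30],[0,0,-30],[0,0,-30],[0,0,-20],[0,0,0],[0,0,0]],"angular":[[0,0,0],[0,0,0],[0,0,0],[0,0,0],[0,0,0],[0,0,0],[0,0,0],[0,0,0],[0,0,0],[0,0,0],[0,0,0],[0,0,0],[0,0,0],[0,0,0],[0,0,0]],"grip":[0.2,0.2,0.6,0.6,0.6,0.6,0.6,0.7,0.7,0.8,0.8,0.8,0.8,0.8,0.8]}'
python3 - <<'E'
from h import *
snap('wrist','w11'); d=load('w11')
for x,y in ((529.7,199.4),(543,70.5)):
  for z in (84,91):
    u=proj(d,[x,y,z]); print(z,u.round(),np.round(fit_top(d,*u,z,span=6,yaws=np.radians(95.9+np.arange(-6,6.1,1))),2))
a=orange(d)[0]; print('knob',a,atz(d,*a,69.4),tri([(d,*a),(load('w4'),*orange(load('w4'))[0])]))
goto([590.2,-310,226],138.4)
E
```

```text
t: 35.55
tcp_pos: [529.7, 198.9, 227.8]
tool_rot: [3.141, -0.001, 1.671]
wrist_force: [-0.8, 0.1, -0.0]
gripper_width: 0.802
finger_force: 0.0
w11 ['fx', 'fy', 'cx', 'cy', 'view'] 366.5030499059728 281.00163169653905 217.64293669837085
84 [280. 202.] [530.22 201.23  96.29 119.71]
91 [280. 204.] [530.61 202.86  94.53 116.75]
84 [280. 338.] [544.04  72.76  94.15 119.46]
91 [280. 343.] [543.52  77.45  94.71 116.5 ]
knob [173.82845188 168.66527197] [439.98175889 214.78376433  69.4       ] (array([439.42005593, 214.252131  ,  67.33743683]), [np.float64(0.11185443080943075), np.float64(0.1118544308094782)])
tool off [-512.3    9.5    1. ] | tcp [529.3 198.8 227. ] yaw 95.76 tilt [-179.95   -0.  ] F [ 0.1  0.1 -1.1] w 0.798 t 35.6 q7 -0.04
rz -42.64
```

```bash
python3 -m jog '{"offset":[[-27,0.5,0],[-27,0.5,0],[-27,0.5,0],[-27,0.5,0],[-27,0.5,0],[-27,0.5,0],[-27,0.5,0],[-27,0.5,0],[-27,0.5,0],[-27,0.5,0],[-27,0.5,0],[-27,0.5,0],[-27,0.5,0],[-27,0.5,0],[-27,0.5,0],[-27,0.5,0],[-27,0.5,0],[-27,0.5,0],[-26.5,0.5,0],[0,0,0]],"angular":[[0,0,0],[0,0,0],[0,0,0],[0,0,0],[0,0,0],[0,0,0],[0,0,0],[0,0,0],[0,0,0],[0,0,0],[0,0,0],[0,0,0],[0,0,0],[0,0,0],[0,0,0],[0,0,0],[0,0,0],[0,0,0],[0,0,0],[0,0,0]],"grip":[1,1,1,1,1,1,1,1,1,1,1,1,1,1,1,1,1,1,1,1]}' > /dev/null
python3 -m jog '{"offset":[[0,0,0],[0,0,0],[0,0,0],[0,0,0],[0,0,0],[0,0,0],[0,0,0],[0,0,0]],"angular":[[0,0,-7.1],[0,0,-7.1],[0,0,-7.1],[0,0,-7.1],[0,0,-7.1],[0,0,-7.1],[0,0,0],[0,0,0]],"grip":[1,1,1,1,1,1,1,1]}' > /dev/null
python3 - <<'E'
from h import *
snap('wrist','w12'); d=load('w12')
hsv=cv2.cvtColor(d['color'],cv2.COLOR_BGR2HSV); m=cv2.inRange(hsv,(20,120,70),(34,255,255)); n,l,st,c=cv2.connectedComponentsWithStats(m)
for i in range(1,n):
    if st[i][4]>150: print('blob',c[i].round(),st[i][4],atz(d,*c[i],54).round())
for x,y in ((590,-310.1),(451.2,-339.6)):
    u=proj(d,[x,y,54]); print(u.round(),np.round(fit_top(d,*u),1))
goto([590.2,-310,21],138.4)
E
```

```text
w12 ['fx', 'fy', 'cx', 'cy', 'view'] 366.5030499059728 281.00163169653905 217.64293669837085
blob [144.  93.] 1751 [ 454. -336.   54.]
blob [279. 190.] 1116 [ 588. -308.   54.]
[279. 193.] [ 590.2 -309.9  138.2  120. ]
[139.  93.] [ 451.3 -339.5  171.7  120. ]
tool off [ -0.3  -0.5 205.6] | tcp [ 590.5 -309.6  226.6] yaw 138.23 tilt [-1.7998e+02 -7.0000e-02] F [ 0.4 -0.4 -0.2] w 1.002 t 38.45 q7 1.54
rz -0.17
```

```bash
python3 -m jog '{"offset":[[0,0,25],[0,0,25],[0,0,25],[0,0,25],[0,0,25],[0,0,25],[0,0,20],[0,0,19],[0,0,8],[0,0,8],[0,0,0],[0,0,0],[0,0,0],[0,0,0],[0,0,0],[0,0,0],[0,0,0]],"angular":[[0,0,0],[0,0,0],[0,0,0],[0,0,0],[0,0,0],[0,0,0],[0,0,0],[0,0,0],[0,0,0],[0,0,0],[0,0,0],[0,0,0],[0,0,0],[0,0,0],[0,0,0],[0,0,0],[0,0,0]],"grip":[1,1,0.7,0.7,0.7,0.7,0.7,0.7,0.7,0.7,0.7,0.2,0.2,0.2,0.2,0.2,0.2]}'
python3 -m jog '{"offset":[[0,0,0],[0,0,-10],[0,0,-25],[0,0,-25],[0,0,-25],[0,0,-25],[0,0,-20],[0,0,0],[0,0,0]],"angular":[[0,0,0],[0,0,0],[0,0,0],[0,0,0],[0,0,0],[0,0,0],[0,0,0],[0,0,0],[0,0,0]],"grip":[0.2,0.2,0.2,0.2,0.2,0.2,0.2,0.2,0.2]}'
python3 -c "
from h import *
goto([600.7,141.6,152],185.9)"
```

```text
t: 40.15
tcp_pos: [591.6, -310.6, 23.5]
tool_rot: [3.141, 0.002, 2.415]
wrist_force: [-0.3, 0.7, 6.0]
gripper_width: 0.317
finger_force: 60.0
t: 41.05
tcp_pos: [590.5, -309.7, 152.0]
tool_rot: [3.141, -0.001, 2.415]
wrist_force: [-0.2, 0.2, -1.6]
gripper_width: 0.317
finger_force: 59.3
tool off [2.922e+02 3.441e+02 2.000e-01] | tcp [ 590.5 -309.7  152. ] yaw 138.36 tilt [ 1.7998e+02 -3.0000e-02] F [-0.2  0.2 -1.6] w 0.317 t 41.05 q7 1.58
rz -47.54
```

```bash
python3 -m jog '{"offset":[[16.23,19.1,0],[16.23,19.1,0],[16.23,19.1,0],[16.23,19.1,0],[16.23,19.1,0],[16.23,19.1,0],[16.23,19.1,0],[16.23,19.1,0],[16.23,19.1,0],[16.23,19.1,0],[16.23,19.1,0],[16.23,19.1,0],[16.23,19.1,0],[16.23,19.1,0],[16.23,19.1,0],[16.23,19.1,0],[16.23,19.1,0],[16.23,19.1,0],[0,0,0]],"angular":[[0,0,0],[0,0,0],[0,0,0],[0,0,0],[0,0,0],[0,0,0],[0,0,0],[0,0,0],[0,0,0],[0,0,0],[0,0,0],[0,0,0],[0,0,0],[0,0,0],[0,0,0],[0,0,0],[0,0,0],[0,0,0],[0,0,0]],"grip":[0.2,0.2,0.2,0.2,0.2,0.2,0.2,0.2,0.2,0.2,0.2,0.2,0.2,0.2,0.2,0.2,0.2,0.2,0.2]}'
python3 -m jog '{"offset":[[0,0,0],[0,0,0],[0,0,0],[0,0,0],[0,0,0],[0,0,0],[0,0,0],[0,0,0],[0,0,0]],"angular":[[0,0,-6.8],[0,0,-6.8],[0,0,-6.8],[0,0,-6.8],[0,0,-6.8],[0,0,-6.8],[0,0,-6.7],[0,0,0],[0,0,0]],"grip":[0.2,0.2,0.2,0.2,0.2,0.2,0.2,0.2,0.2]}'
python3 - <<'E'
from h import *
snap('wrist','w13'); d=load('w13'); goto([600.9,141.6,152],185.9); o=manip.get_obs()['tcp_pos']
for zb in (22.3,23.5,25): print(zb,held(d,o,185.9,zb))
E
```

```text
t: 42.95
tcp_pos: [599.2, 146.0, 150.1]
tool_rot: [-3.14, -0.003, 2.421]
wrist_force: [-0.5, 0.8, -0.8]
gripper_width: 0.314
finger_force: 59.4
t: 43.85
tcp_pos: [600.3, 140.1, 151.3]
tool_rot: [-3.141, -0.002, -3.043]
wrist_force: [-0.4, 0.4, -0.8]
gripper_width: 0.319
finger_force: 59.3
w13 ['fx', 'fy', 'cx', 'cy', 'view'] 366.5030499059728 281.00163169653905 217.64293669837085
tool off [-0.6  1.2 -0.5] | tcp [600.5 140.3 151.5] yaw -174.31 tilt [-1.7997e+02 -8.0000e-02] F [ 0.2 -0.1 -1.6] w 0.313 t 43.9 q7 1.55
rz -0.21
22.3 [598.63 140.16   5.79  82.62]
23.5 [599.38 140.33   5.7   96.8 ]
25 [600.38 140.41   5.83 106.2 ]
```

```bash
python3 -m jog '{"offset":[[-1,1.4,20],[0,0,20],[0,0,20],[0,0,10],[0,0,4],[0,0,3],[0,0,3],[0,0,3],[0,0,3],[0,0,3],[0,0,0],[0,0,0]],"angular":[[0,0,-0.2],[0,0,0],[0,0,0],[0,0,0],[0,0,0],[0,0,0],[0,0,0],[0,0,0],[0,0,0],[0,0,0],[0,0,0],[0,0,0]],"grip":[0.2,0.2,0.2,0.2,0.2,0.2,0.2,0.2,0.2,0.2,0.2,0.2]}'
```

```text
t: 45.1
tcp_pos: [601.7, 142.4, 63.3]
tool_rot: [3.142, -0.0, -3.036]
wrist_force: [0.2, -0.8, -2.2]
gripper_width: 0.323
finger_force: 59.4
```

```bash
python3 -m jog '{"offset":[[0,0,3],[0,0,2],[0,0,2],[0,0,2],[0,0,2],[0,0,1],[0,0,1],[0,0,1],[0,0,0],[0,0,0]],"angular":[[0,0,0],[0,0,0],[0,0,0],[0,0,0],[0,0,0],[0,0,0],[0,0,0],[0,0,0],[0,0,0],[0,0,0]],"grip":[0.2,0.2,0.2,0.2,0.2,0.2,0.2,0.2,0.2,0.2]}'
```

```text
t: 46.1
tcp_pos: [602.5, 142.5, 53.2]
tool_rot: [3.14, 0.001, -3.036]
wrist_force: [-9.0, -1.7, 25.6]
gripper_width: 0.315
finger_force: 63.2
```

```bash
python3 -m jog '{"offset":[[0,0,-1],[0,0,-2],[0,0,0],[0,0,0],[0,0,0],[0,0,0],[0,0,-15],[0,0,-25],[0,0,-25],[0,0,-30],[0,0,-30],[0,0,-30],[0,0,-20],[0,0,0],[0,0,0]],"angular":[[0,0,0],[0,0,0],[0,0,0],[0,0,0],[0,0,0],[0,0,0],[0,0,0],[0,0,0],[0,0,0],[0,0,0],[0,0,0],[0,0,0],[0,0,0],[0,0,0],[0,0,0]],"grip":[0.2,0.2,0.6,0.6,0.6,0.6,0.6,0.7,0.7,0.8,0.8,0.8,0.8,0.8,0.8]}'
python3 - <<'E'
from h import *
snap('wrist','w14'); d=load('w14')
for z in (84,91):
    u=proj(d,[601.5,142,z]); print(z,u.round(),np.round(fit_top(d,*u,z,span=6,yaws=np.radians(5.9+np.arange(-6,6.1,1))),2))
goto([490,-300,226],172)
E
```

```text
t: 47.6
tcp_pos: [601.7, 142.4, 227.9]
tool_rot: [3.141, 0.001, -3.036]
wrist_force: [0.1, -0.0, 0.0]
gripper_width: 0.802
finger_force: 0.0
w14 ['fx', 'fy', 'cx', 'cy', 'view'] 366.5030499059728 281.00163169653905 217.64293669837085
84 [280. 200.] [601.37 141.7    7.24 112.42]
91 [280. 203.] [600.   142.     6.9  110.53]
tool off [ 157.2 -428.2    1. ] | tcp [601.1 142.4 226.8] yaw -173.94 tilt [ 1.8e+02 -5.0e-02] F [-0.1 -0.6 -0.2] w 0.798 t 47.65 q7 1.53
rz 14.06
```

```bash
python3 -m jog '{"offset":[[11.1,-25.75,0],[11.1,-25.75,0],[11.1,-25.75,0],[11.1,-25.75,0],[11.1,-25.75,0],[11.1,-25.75,0],[11.1,-25.75,0],[11.1,-25.75,0],[11.1,-25.75,0],[11.1,-25.75,0],[11.1,-25.75,0],[11.1,-25.75,0],[11.1,-25.75,0],[11.1,-25.75,0],[11.1,-25.75,0],[11.1,-25.75,0],[11.1,-25.75,0],[11.1,-25.75,0],[0,0,0],[0,0,0]],"angular":[[0,0,0],[0,0,0],[0,0,0],[0,0,0],[0,0,0],[0,0,0],[0,0,0],[0,0,0],[0,0,0],[0,0,0],[0,0,0],[0,0,0],[0,0,0],[0,0,0],[0,0,0],[0,0,0],[0,0,0],[0,0,0],[0,0,7],[0,0,7]],"grip":[1,1,1,1,1,1,1,1,1,1,1,1,1,1,1,1,1,1,1,1]}' > /dev/null
python3 -m jog '{"offset":[[0,0,0],[0,0,0]],"angular":[[0,0,0],[0,0,0]],"grip":[1,1]}' > /dev/null
python3 - <<'E'
from h import *
snap('wrist','w15'); d=load('w15')
hsv=cv2.cvtColor(d['color'],cv2.COLOR_BGR2HSV); m=cv2.inRange(hsv,(20,120,70),(34,255,255)); n,l,st,c=cv2.connectedComponentsWithStats(m)
for i in range(1,n):
    if st[i][4]>150: print('blob',c[i].round(),st[i][4],atz(d,*c[i],54).round())
for x,y in ((451.2,-339.6),):
    u=proj(d,[x,y,54]); print(u.round(),np.round(fit_top(d,*u),1))
goto([451.2,-339.5,21],171.7)
E
```

```text
w15 ['fx', 'fy', 'cx', 'cy', 'view'] 366.5030499059728 281.00163169653905 217.64293669837085
blob [279. 189.] 1117 [ 448. -339.   54.]
[280. 192.] [ 451.  -340.3  172.2  120. ]
tool off [  0.3  -0.6 205.6] | tcp [ 451.8 -339.   226.6] yaw 172.23 tilt [ 1.7998e+02 -8.0000e-02] F [ 0.3 -0.2  0. ] w 1.0 t 49.9 q7 2.24
rz 0.53
```

```bash
python3 -m jog '{"offset":[[0.4,-0.8,25],[0,0,25],[0,0,25],[0,0,25],[0,0,25],[0,0,25],[0,0,20],[0,0,19],[0,0,8],[0,0,8],[0,0,0],[0,0,0],[0,0,0],[0,0,0],[0,0,0],[0,0,0],[0,0,0]],"angular":[[0,0,0],[0,0,0],[0,0,0],[0,0,0],[0,0,0],[0,0,0],[0,0,0],[0,0,0],[0,0,0],[0,0,0],[0,0,0],[0,0,0],[0,0,0],[0,0,0],[0,0,0],[0,0,0],[0,0,0]],"grip":[1,1,0.7,0.7,0.7,0.7,0.7,0.7,0.7,0.7,0.7,0.2,0.2,0.2,0.2,0.2,0.2]}'
python3 -m jog '{"offset":[[0,0,0],[0,0,-10],[0,0,-25],[0,0,-25],[0,0,-25],[0,0,-25],[0,0,-20],[0,0,0],[0,0,0]],"angular":[[0,0,0],[0,0,0],[0,0,0],[0,0,0],[0,0,0],[0,0,0],[0,0,0],[0,0,0],[0,0,0]],"grip":[0.2,0.2,0.2,0.2,0.2,0.2,0.2,0.2,0.2]}'
python3 -c "
from h import *
goto([472.6,128.9,152],185.9)"
```

```text
t: 51.6
tcp_pos: [452.2, -340.8, 23.3]
tool_rot: [-3.141, 0.002, 3.003]
wrist_force: [-0.1, 1.6, 6.3]
gripper_width: 0.318
finger_force: 59.9
t: 52.5
tcp_pos: [451.3, -339.8, 152.3]
tool_rot: [3.141, 0.0, 3.003]
wrist_force: [1.0, 0.2, -1.2]
gripper_width: 0.32
finger_force: 59.2
tool off [4.360e+01 4.672e+02 4.000e-01] | tcp [ 451.3 -339.8  152.3] yaw 172.07 tilt [1.7998e+02 1.0000e-02] F [ 1.   0.2 -1.2] w 0.32 t 52.5 q7 2.3
rz -13.83
```

```bash
python3 -m jog '{"offset":[[2.3,24.6,0],[2.3,24.6,0],[2.3,24.6,0],[2.3,24.6,0],[2.3,24.6,0],[2.3,24.6,0],[2.3,24.6,0],[2.3,24.6,0],[2.3,24.6,0],[2.3,24.6,0],[2.3,24.6,0],[2.3,24.6,0],[2.3,24.6,0],[2.3,24.6,0],[2.3,24.6,0],[2.3,24.6,0],[2.3,24.6,0],[2.3,24.6,0],[2.2,24.4,0],[0,0,0]],"angular":[[0,0,0],[0,0,0],[0,0,0],[0,0,0],[0,0,0],[0,0,0],[0,0,0],[0,0,0],[0,0,0],[0,0,0],[0,0,0],[0,0,0],[0,0,0],[0,0,0],[0,0,0],[0,0,0],[0,0,0],[0,0,0],[0,0,0],[0,0,0]],"grip":[0.2,0.2,0.2,0.2,0.2,0.2,0.2,0.2,0.2,0.2,0.2,0.2,0.2,0.2,0.2,0.2,0.2,0.2,0.2,0.2]}'
python3 -m jog '{"offset":[[0,0,0],[0,0,0],[0,0,0],[0,0,0]],"angular":[[0,0,-7],[0,0,-6.9],[0,0,0],[0,0,0]],"grip":[0.2,0.2,0.2,0.2]}'
python3 - <<'E'
from h import *
snap('wrist','w16'); d=load('w16'); goto([472.6,128.9,152],185.9); o=manip.get_obs()['tcp_pos']
for zb in (22.3,23.5,25): print(zb,held(d,o,185.9,zb))
E
```

```text
t: 54.5
tcp_pos: [471.7, 131.9, 150.9]
tool_rot: [-3.141, -0.002, 3.008]
wrist_force: [0.0, -0.1, -1.5]
gripper_width: 0.321
finger_force: 59.4
t: 54.9
tcp_pos: [472.3, 127.7, 151.6]
tool_rot: [-3.141, -0.002, -3.041]
wrist_force: [0.4, -0.2, -0.4]
gripper_width: 0.317
finger_force: 59.2
w16 ['fx', 'fy', 'cx', 'cy', 'view'] 366.5030499059728 281.00163169653905 217.64293669837085
tool off [-0.3  1.1 -0.3] | tcp [472.4 127.8 151.7] yaw -174.23 tilt [-1.7997e+02 -7.0000e-02] F [-0.4 -0.2 -0.3] w 0.322 t 54.95 q7 1.5
rz -0.13
22.3 [470.84 127.78   6.23  80.18]
23.5 [471.55 127.89   5.82  92.91]
25 [472.46 127.94   5.86 103.72]
```

```bash
python3 -m jog '{"offset":[[-0.2,1.1,20],[0,0,20],[0,0,20],[0,0,10],[0,0,4],[0,0,3],[0,0,3],[0,0,3],[0,0,3],[0,0,3],[0,0,0],[0,0,0]],"angular":[[0,0,0],[0,0,0],[0,0,0],[0,0,0],[0,0,0],[0,0,0],[0,0,0],[0,0,0],[0,0,0],[0,0,0],[0,0,0],[0,0,0]],"grip":[0.2,0.2,0.2,0.2,0.2,0.2,0.2,0.2,0.2,0.2,0.2,0.2]}'
```

```text
t: 56.15
tcp_pos: [472.9, 129.6, 63.3]
tool_rot: [3.142, 0.0, -3.038]
wrist_force: [0.6, -0.9, -0.5]
gripper_width: 0.316
finger_force: 59.3
```

```bash
python3 -m jog '{"offset":[[0,0,3],[0,0,2],[0,0,2],[0,0,2],[0,0,2],[0,0,1],[0,0,1],[0,0,1],[0,0,0],[0,0,0]],"angular":[[0,0,0],[0,0,0],[0,0,0],[0,0,0],[0,0,0],[0,0,0],[0,0,0],[0,0,0],[0,0,0],[0,0,0]],"grip":[0.2,0.2,0.2,0.2,0.2,0.2,0.2,0.2,0.2,0.2]}'
python3 -m jog '{"offset":[[0,0,-1],[0,0,-2],[0,0,0],[0,0,0],[0,0,0],[0,0,0],[0,0,-15],[0,0,-25],[0,0,-25],[0,0,-30],[0,0,-30],[0,0,-30],[0,0,-20],[0,0,0],[0,0,0]],"angular":[[0,0,0],[0,0,0],[0,0,0],[0,0,0],[0,0,0],[0,0,0],[0,0,0],[0,0,0],[0,0,0],[0,0,0],[0,0,0],[0,0,0],[0,0,0],[0,0,0],[0,0,0]],"grip":[0.2,0.2,0.6,0.6,0.6,0.6,0.6,0.7,0.7,0.8,0.8,0.8,0.8,0.8,0.8]}'
python3 -c "
from h import *
goto([439,213.6,226],141.1)"
```

```text
t: 57.15
tcp_pos: [473.7, 129.8, 52.9]
tool_rot: [3.139, 0.001, -3.038]
wrist_force: [-9.5, -3.3, 40.5]
gripper_width: 0.321
finger_force: 65.2
t: 58.65
tcp_pos: [472.7, 129.6, 227.0]
tool_rot: [3.141, -0.0, -3.037]
wrist_force: [-0.5, -0.5, -0.8]
gripper_width: 0.801
finger_force: 0.0
tool off [24.8 87.   1. ] | tcp [472.7 129.6 227. ] yaw -174.03 tilt [179.99  -0.  ] F [-0.5 -0.5 -0.8] w 0.801 t 58.65 q7 1.44
rz 44.87
```

```bash
python3 -m jog '{"offset":[[6.2,21.7,0],[6.2,21.8,0],[6.2,21.7,0],[6.2,21.8,0],[0,0,0],[0,0,0],[0,0,0],[0,0,0],[0,0,0],[0,0,0],[0,0,0],[0,0,0],[0,0,0]],"angular":[[0,0,0],[0,0,0],[0,0,0],[0,0,0],[0,0,7.5],[0,0,7.5],[0,0,7.5],[0,0,7.5],[0,0,7.5],[0,0,7.5],[0,0,0],[0,0,0],[0,0,0]],"grip":[1,1,1,1,1,1,1,1,1,1,1,1,1]}' >/dev/null
python3 - <<'E'
from h import *
d0=snap('wrist','w17'); d=load('w17'); e=load('w16'); 
for k,x,y,th,v in (('A',601.5,142,5.9,'w14'),('B',530,200,95.9,'w11'),('C',472.5,129.3,5.9,None),('D',544,70.5,95.9,'w8')):
    u=proj(d,[x,y,84]); f=fit_top(d,*u,84,span=6,yaws=np.radians(th+np.arange(-6,6.1,1))); s=''
    if v:
        e=load(v); u=proj(e,[x,y,84]); g=fit_top(e,*u,84,span=6,yaws=np.radians(th+np.arange(-6,6.1,1)))
        s=tri([(d,*proj(d,[f[0],f[1],84])),(e,*proj(e,[g[0],g[1],84]))])
    print(k,np.round(f,1),s)
a=orange(d)[0]; print('knob',atz(d,*a,69.4)); goto([439,214,226],141.1)
snap('top','t17')
E
```

```text
w17 ['fx', 'fy', 'cx', 'cy', 'view'] 366.5030499059728 281.00163169653905 217.64293669837085
A [600.8 142.6   5.8 119.9] (array([601.8879651 , 141.8554088 ,  82.42929262]), [np.float64(0.155887664755553), np.float64(0.1558876647555375)])
B [530.7 200.8  95.3 116.2] (array([531.51804848, 200.7175599 ,  82.34607383]), [np.float64(0.26498082749163093), np.float64(0.2649808274916491)])
C [472.7 129.9   6.7 115.4] 
D [543.6  72.2  95.1 118.7] (array([545.10664228,  70.21451299,  81.21803545]), [np.float64(0.18047935387924532), np.float64(0.180479353879225)])
knob [439.36661279 214.79178461  69.4       ]
tool off [0.4 0.4 0.9] | tcp [439.1 213.4 226.9] yaw 141.05 tilt [-1.7996e+02 -1.0000e-02] F [-0.4  0.1 -0.1] w 1.0 t 60.0 q7 0.48
rz -0.05
t17 ['fx', 'fy', 'cx', 'cy', 'view'] 381.8191194017246 278.1778247468887 204.9757985148166
```

View pics/w17.png

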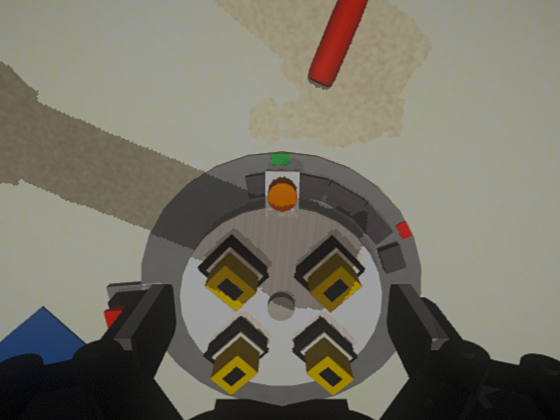

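The picture shows all four relays in their sockets at (235,280), (330,280), (237,360) and (328,362), with the collars at the rims. The knob is down by the green square at (282,193), and triangulated relay tops are about 82, the same bias as on the mat. Now I grip the knob again.

```bash
python3 -m jog '{"offset":[[0.4,0.3,25],[0,0,25],[0,0,25],[0,0,25],[0,0,25],[0,0,20],[0,0,15],[0,0,15],[0,0,10],[0,0,5],[0,0,0],[0,0,0],[0,0,0],[0,0,0],[0,0,0],[0,0,0],[0,0,0],[0,0,0]],"angular":[[0,0,0],[0,0,0],[0,0,0],[0,0,0],[0,0,0],[0,0,0],[0,0,0],[0,0,0],[0,0,0],[0,0,0],[0,0,0],[0,0,0],[0,0,0],[0,0,0],[0,0,0],[0,0,0],[0,0,0],[0,0,0]],"grip":[1,1,0.7,0.7,0.7,0.7,0.7,0.7,0.7,0.7,0.7,0.25,0.25,0.25,0.25,0.25,0.25,0.25]}'
python3 -m jog '{"offset":[[0,0,-3],[0,0,-3],[0,0,-3],[0,0,-3],[0,0,-2],[0,0,0],[0,0,0]],"angular":[[0,0,0],[0,0,0],[0,0,0],[0,0,0],[0,0,0],[0,0,0],[0,0,0]],"grip":[0.2,0.2,0.2,0.2,0.2,0.2,0.2]}'
```

```text
t: 61.85
tcp_pos: [439.3, 214.1, 38.1]
tool_rot: [3.141, 0.0, 2.46]
wrist_force: [-1.8, -1.1, 5.6]
gripper_width: 0.286
finger_force: 58.5
t: 62.55
tcp_pos: [439.2, 214.0, 51.3]
tool_rot: [3.141, 0.0, 2.46]
wrist_force: [1.8, 0.3, -5.9]
gripper_width: 0.286
finger_force: 59.1
```

```bash
python3 -m jog '{"offset":[[-0.17,6.54,0],[-0.17,6.54,0],[-0.17,6.54,0],[-0.17,6.54,0],[-0.17,6.54,0],[-0.17,6.54,0],[-0.17,6.54,0],[-0.17,6.54,0],[-0.17,6.54,0],[-0.17,6.54,0],[-0.17,6.54,0],[-0.17,6.54,0],[-0.17,6.54,0],[-0.17,6.54,0],[-0.17,6.54,0],[-0.17,6.54,0],[-0.17,6.54,0],[-0.17,6.54,0],[0,0,0],[0,0,0]],"angular":[[0,0,3],[0,0,3],[0,0,3],[0,0,3],[0,0,3],[0,0,3],[0,0,3],[0,0,3],[0,0,3],[0,0,3],[0,0,3],[0,0,3],[0,0,3],[0,0,3],[0,0,3],[0,0,3],[0,0,3],[0,0,3],[0,0,0],[0,0,0]],"grip":[0.2,0.2,0.2,0.2,0.2,0.2,0.2,0.2,0.2,0.2,0.2,0.2,0.2,0.2,0.2,0.2,0.2,0.2,0.2,0.2]}'
python3 -c "
from h import *
goto([555.4,258.4,50],81.1); o=manip.get_obs()['tcp_pos']; d=o[:2]-[536.3,135.2]; print(np.hypot(*d),np.degrees(np.arctan2(d[1],d[0])))"
```

```text
t: 64.55
tcp_pos: [542.5, 259.2, 50.8]
tool_rot: [-3.141, 0.001, 1.519]
wrist_force: [1.9, -2.7, -4.7]
gripper_width: 0.289
finger_force: 59.3
tool off [-0.2 12.9  0.8] | tcp [542.5 259.2  50.8] yaw 87.02 tilt [-1.7998e+02  8.0000e-02] F [ 1.9 -2.7 -4.7] w 0.289 t 64.55 q7 -0.09
rz 5.92
124.19572353316605 87.14617900159693
```

```bash
python3 -m jog '{"offset":[[0.1,6.5,0],[0.1,6.4,0],[0,0,0],[0,0,3],[0,0,3],[0,0,2],[0,0,0],[0,0,0]],"angular":[[0,0,3],[0,0,3],[0,0,0],[0,0,0],[0,0,0],[0,0,0],[0,0,0],[0,0,0]],"grip":[0.2,0.2,0.2,0.2,0.2,0.2,0.2,0.2]}'
```

```text
t: 65.35
tcp_pos: [555.2, 257.9, 43.1]
tool_rot: [-3.141, 0.002, 1.414]
wrist_force: [-0.5, -4.5, -4.0]
gripper_width: 0.289
finger_force: 59.5
```

Fz stays at spring level, so the pin is in the hole. I lower it fully, release and rise.

```bash
python3 -m jog '{"offset":[[0,0,2],[0,0,2],[0,0,1],[0,0,1],[0,0,0],[0,0,0],[0,0,0],[0,0,0],[0,0,0],[0,0,0]],"angular":[[0,0,0],[0,0,0],[0,0,0],[0,0,0],[0,0,0],[0,0,0],[0,0,0],[0,0,0],[0,0,0],[0,0,0]],"grip":[0.2,0.2,0.2,0.2,0.2,0.7,0.7,0.7,0.7,0.7]}'
python3 -m jog '{"offset":[[0,0,-10],[0,0,-20],[0,0,-30],[0,0,-30],[0,0,-30],[0,0,-30],[0,0,-30],[0,0,-10],[0,0,0],[0,0,0]],"angular":[[0,0,0],[0,0,0],[0,0,0],[0,0,0],[0,0,0],[0,0,0],[0,0,0],[0,0,0],[0,0,0],[0,0,0]],"grip":[0.7,0.7,0.7,0.7,0.7,1,1,1,1,1]}'
python3 - <<'E'
from h import *
snap('wrist','w18'); d=load('w18'); a=orange(d)[0]; print('knob',a,atz(d,*a,69.4)); 
S=load('scene0'); snap('scene','s18'); T=load('top0')
goto([441.7,-2.4,226],81)
E
```

```text
t: 66.35
tcp_pos: [555.6, 259.8, 37.4]
tool_rot: [-3.142, -0.001, 1.414]
wrist_force: [-0.2, -0.5, -0.0]
gripper_width: 0.702
finger_force: 0.0
t: 67.35
tcp_pos: [554.9, 259.3, 226.4]
tool_rot: [-3.14, 0.001, 1.413]
wrist_force: [-0.3, 0.3, 0.4]
gripper_width: 1.002
finger_force: 0.0
w18 ['fx', 'fy', 'cx', 'cy', 'view'] 366.5030499059728 281.00163169653905 217.64293669837085
knob [282.32348367 198.41990669] [556.49138825 258.74558076  69.4       ]
s18 ['fx', 'fy', 'cx', 'cy', 'view'] 426.268959277158 272.86157665248885 207.4699368183725
tool off [-276.   -70.5    0.3] | tcp [554.7 259.1 225.7] yaw 80.96 tilt [-1.7988e+02  1.0000e-01] F [-0.4 -0.2 -0.4] w 0.999 t 67.45 q7 -0.31
rz -0.04
```

View pics/w18.png

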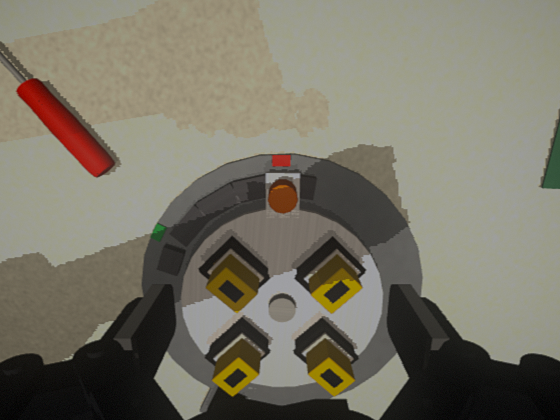

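```bash
python3 - <<'E'
from h import *
obs=[]
for nm in ('w1','w7'):
    d=load(nm); hsv=cv2.cvtColor(d['color'],cv2.COLOR_BGR2HSV); m=cv2.inRange(hsv,(0,150,90),(7,255,255))|cv2.inRange(hsv,(173,150,90),(180,255,255))
    m[:200]=0; n,l,st,c=cv2.connectedComponentsWithStats(m); i=1+np.argmax(st[1:,4]); print(nm,c[i],st[i]); obs.append((d,*c[i])); print(atz(d,*c[i],46))
print(tri(obs)); x=tri(obs)[0]
o=tri([(load('w18'),*orange(load('w18'))[0]),(load('w1'),*orange(load('w1'))[0])]); print('knob',o)
goto([x[0],x[1],226],81)
E
```

```text
w1 [212.74351585 380.79827089] [195 366  37  31 694]
[445.92062152   1.03280847  46.        ]
w7 [143.42901619 289.77521793] [ 116  264   57   52 1606]
[446.30085875   0.83815347  46.        ]
(array([4.45693529e+02, 1.10656279e-01, 4.48373336e+01]), [np.float64(0.17390412328460939), np.float64(0.17390412328450863)])
knob (array([555.98063173, 258.82042702,  69.52352349]), [np.float64(0.5172595081233381), np.float64(0.5172595081234996)])
tool off [-272.9  -67.     0.3] | tcp [554.7 259.1 225.7] yaw 80.96 tilt [-1.7988e+02  1.0000e-01] F [-0.4 -0.2 -0.4] w 0.999 t 67.45 q7 -0.31
rz -0.04
```

The picture shows the knob (282,198) by the red square (281,160), with the relays still standing in their sockets. The knob's triangulated height of 69.5 means it is home. The plug is at (446,1,45), against 46 in the text, so I press it next.

```bash
python3 -m jog '{"offset":[[-22.7,-5.55,0],[-22.7,-5.55,0],[-22.7,-5.55,0],[-22.7,-5.55,0],[-22.7,-5.55,0],[-22.7,-5.55,0],[-22.7,-5.55,0],[-22.7,-5.55,0],[-22.7,-5.55,0],[-22.7,-5.55,0],[-22.7,-5.55,0],[-22.7,-5.55,0],[0,0,25],[0,0,25],[0,0,25],[0,0,25],[0,0,25],[0,0,25],[0,0,0],[0,0,0]],"angular":[[0,0,0],[0,0,0],[0,0,0],[0,0,0],[0,0,0],[0,0,0],[0,0,0],[0,0,0],[0,0,0],[0,0,0],[0,0,0],[0,0,0],[0,0,0],[0,0,0],[0,0,0],[0,0,0],[0,0,0],[0,0,0],[0,0,0],[0,0,0]],"grip":[0,0,0,0,0,0,0,0,0,0,0,0,0,0,0,0,0,0,0,0]}'
```

```text
t: 69.45
tcp_pos: [447.0, -0.2, 77.7]
tool_rot: [-3.141, 0.001, 1.412]
wrist_force: [-0.0, 0.2, -0.8]
gripper_width: 0.001
finger_force: 0.0
```

```bash
python3 -m jog '{"offset":[[0,0,10],[0,0,10],[0,0,8],[0,0,3],[0,0,3],[0,0,3],[0,0,2],[0,0,2],[0,0,1],[0,0,0],[0,0,0],[0,0,0]],"angular":[[0,0,0],[0,0,0],[0,0,0],[0,0,0],[0,0,0],[0,0,0],[0,0,0],[0,0,0],[0,0,0],[0,0,0],[0,0,0],[0,0,0]],"grip":[0,0,0,0,0,0,0,0,0,0,0,0]}'
```

```text
t: 70.65
tcp_pos: [447.0, 0.9, 37.6]
tool_rot: [-3.141, -0.004, 1.412]
wrist_force: [-11.6, 0.4, 42.1]
gripper_width: -0.0
finger_force: 21.1
```

The plug is at its end stop: z 37.6 at 42 N. I retreat and take a last look.

```bash
python3 -m jog '{"offset":[[0,0,-3],[0,0,-15],[0,0,-25],[0,0,-30],[0,0,-30],[0,0,-30],[0,0,-30],[-15,-10,-20],[-20,-20,0],[-20,-20,0],[-20,-20,0],[0,0,0],[0,0,0]],"angular":[[0,0,0],[0,0,0],[0,0,0],[0,0,0],[0,0,0],[0,0,0],[0,0,0],[0,0,0],[0,0,0],[0,0,0],[0,0,0],[0,0,0],[0,0,0]],"grip":[0,0,0,0,0,0,0,0,0,0,0,0,0]}'
python3 - <<'E'
from h import *
snap('wrist','w19'); d=load('w19'); hsv=cv2.cvtColor(d['color'],cv2.COLOR_BGR2HSV); m=cv2.inRange(hsv,(0,150,90),(7,255,255))|cv2.inRange(hsv,(173,150,90),(180,255,255))
n,l,st,c=cv2.connectedComponentsWithStats(m)
for i in range(1,n):
    if st[i][4]>150: print(c[i],st[i][4],atz(d,*c[i],38),atz(d,*c[i],46))
E
```

```text
t: 71.95
tcp_pos: [366.3, -62.1, 218.5]
tool_rot: [3.141, -0.002, 1.412]
wrist_force: [-0.2, 0.5, -0.2]
gripper_width: 0.001
finger_force: 0.0
w19 ['fx', 'fy', 'cx', 'cy', 'view'] 366.5030499059728 281.00163169653905 217.64293669837085
[360.63666446 107.14890801] 1511 [ 4.45381027e+02 -1.57181204e-02  3.80000000e+01] [4.43744455e+02 3.33346722e-01 4.60000000e+01]
```

View pics/w19.png

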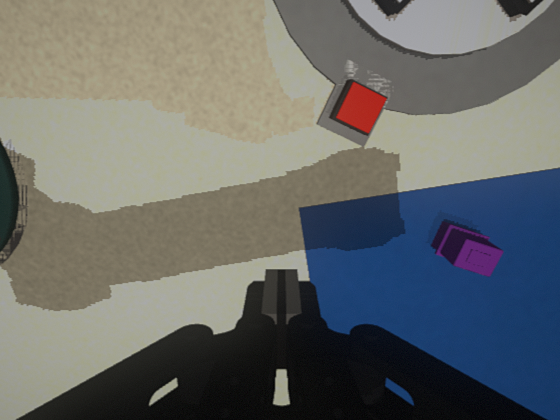

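The picture shows the plug (361,107) pressed home (its centre fits at z=38) and the purple block alone at (475,257). I hand the job in.

```bash
python3 -c "
from h import *
print(manip.job_done())"
```

```text
the job is handed in; nothing more can be done
None
```

I handed the job in at about 72 s, with no verdict returned: all four relays were pressed home at the green load stop, the turntable is back at the red run stop with the plunger home, and the red plug was pressed fully down last; I did not measure the reel, jar and screwdriver again at the end.

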